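# Put the disk cartridges away in the drawer and the cleaning case

## Task

Pull the drawer of the beige chassis all the way open by its handle, and lift the loose lid off the green case by its knob and set it down flat on top of the chassis. Then put every purple disk cartridge on the table into the drawer and the translucent blue head-cleaning cartridge into the green case. Finally put the lid back on the case, properly seated, and push the drawer fully shut; leave the hex key, the loose drive and the mug where they are.

Things in the scene. Friction and masses are not known exactly. Their poses are not given: they have to be found in the camera images.
- chassis: beige steel drive chassis, 240 (its x) x 330 (its y) x 115 mm high, fixed to the table; origin at the centre of its underside, its front (with the drawer) looks along its own -x; the flat top, 115 mm above the table, is free to put things on
- drawer (a joint): opening of the drawer in m: 0 shut, 0.14 fully open; slides level along the chassis's own -x with about 2 N of friction and stays where left. Its front panel covers nearly the whole chassis front: 12 mm thick, upper edge 106 mm above the table; shut, its outer face is 132 mm from the chassis origin
- drawer_handle (a point): middle of the drawer's dark steel bar handle: a round bar 12 mm thick and 110 mm long, lying along the chassis's y, 45 mm in front of the drawer's front panel, 82 mm above the table; it moves with the drawer, its axes are the chassis's
- drawer_floor (a point): centre of the drawer's inner floor, 50 mm above the table; moves with the drawer, axes as the chassis's. Inside 204 mm (x) by 300 mm (y), side walls 35 mm high. Fully open, the part from x = -102 to +38 mm of this point is uncovered; the rest is under the chassis top, with 57 mm of headroom above the floor
- case: green plastic disk case, an open box 150 x 150 x 60 mm high, walls and bottom 6 mm (inside 138 x 138 mm), fixed to the table; origin at the centre of its underside
- lid: loose green lid: plate 160 x 160 x 8 mm; under it a plug 126 x 126 mm, 6 mm deep, that enters the case with 6 mm play all round; on top a central black knob 40 mm long (lid's x), 22 wide (y), 34 high. Origin: centre of the plug's underside; plate 6-14 mm, knob 14-48 mm above it. Seated: plate on the case's rim, origin 54 mm above the table, any quarter turn will do. About 0.2 kg
- purple1: purple disk cartridge, 84 mm long (its x), 50 mm wide (its y), 20 mm thick, 90 g; origin at the centre of its underside, z up as it lies flat on the table; silver shutter and white label on top. May be absent
- purple2: purple disk cartridge, 84 mm long (its x), 50 mm wide (its y), 20 mm thick, 90 g; origin at the centre of its underside, z up as it lies flat on the table; silver shutter and white label on top. May be absent
- purple3: purple disk cartridge, 84 mm long (its x), 50 mm wide (its y), 20 mm thick, 90 g; origin at the centre of its underside, z up as it lies flat on the table; silver shutter and white label on top. May be absent
- cleaner: translucent blue head-cleaning cartridge, 84 mm long (its x), 50 mm wide (its y), 20 mm thick, 90 g; origin at the centre of its underside, z up as it lies flat on the table; silver shutter and white label on top. Always present
- hex_key: bystander: nickel-plated hex key lying on the table, 110 x 35 mm, 8 mm thick; origin at its bend
- drive: bystander: loose beige diskette drive, 150 x 110 x 45 mm, with a purple diskette sticking out of its slot and a black side lever; origin at the centre of its underside
- mug: bystander: white mug, 76 mm across, 85 mm high
There are look-alikes about, which are no part of the job. What is shaped like the lid but brown or red is not meant.

How it is judged (in metres and radians):
On the way, in this order (a step that is already met when the one before it is completed fails the run):
1. the drawer is pulled open (more than 130 mm of its 140) and the lid lies flat, let go, on top of the chassis (value of joint drawer above 0.13 m and x of lid in the frame of chassis between -0.125 and 0.125 m and y of lid in the frame of chassis between -0.17 and 0.17 m and z of lid in the frame of chassis between 0.109 and 0.121 m and angle between lid's own z axis and vertical below 0.06 rad and linear speed of lid below 0.02 m/s and contact force between the fingers and lid below 0.2 N), for 0.2 s.
2. every purple cartridge is in the drawer and the blue one in the case (x of purple1 in the frame of drawer_floor between -0.102 and 0.102 m and y of purple1 in the frame of drawer_floor between -0.15 and 0.15 m and z of purple1 in the frame of drawer_floor between -0.006 and 0.045 m and x of purple2 in the frame of drawer_floor between -0.102 and 0.102 m and y of purple2 in the frame of drawer_floor between -0.15 and 0.15 m and z of purple2 in the frame of drawer_floor between -0.006 and 0.045 m and x of purple3 in the frame of drawer_floor between -0.102 and 0.102 m and y of purple3 in the frame of drawer_floor between -0.15 and 0.15 m and z of purple3 in the frame of drawer_floor between -0.006 and 0.045 m and x of cleaner in the frame of case between -0.07 and 0.07 m and y of cleaner in the frame of case between -0.07 and 0.07 m and z of cleaner in the frame of case between 0 and 0.04 m), for 0.2 s.
At the end, for the whole second after the job is handed in: every purple cartridge present lies inside the drawer, the blue one inside the green case, the lid sits level on the case with its plug in the case (centre within 12 mm, height within 5 mm), and the drawer is shut to within 10 mm (all of step 2 and horizontal distance between lid and case below 0.012 m and z of lid in the frame of case between 0.049 and 0.059 m and angle between lid's own z axis and vertical below 0.06 rad and linear speed of lid below 0.02 m/s and value of joint drawer below 0.01 m); the robot touches nothing.
It fails at once if the hex key is moved by more than 30 mm (distance of hex_key from where it was at the start of the episode above 0.03 m).
It fails at once if the loose drive is moved by more than 30 mm (distance of drive from where it was at the start of the episode above 0.03 m).
It fails at once if the mug is moved by more than 30 mm (distance of mug from where it was at the start of the episode above 0.03 m).
Of purple1, purple2, purple3 only 1 to 3 are there at a start; the rules pass over those that are not, and their reading is None.
At some moment in a run one of purple1, purple2, purple3, cleaner may be knocked a few centimetres aside while the robot is not near it.
It also fails if it takes over 210 s, if anything falls off the work surface, if the arm or the gripper's body presses on something with over 40 N, if the wrist force passes 120 N, or if a joint passes its speed limit or range.

## Robot

A 6-joint arm with a two-finger parallel gripper is mounted at the origin on the work surface. World frame = base frame: x ahead of the robot, y to its left, z up, the work surface at z = 0. Lengths are in m, angles in degrees, forces in N, time in s.
With the tool pointing down it reaches from about 0.35 to 0.725 m from the base axis. Payload 6 kg.
Tool frame: the origin (TCP) lies at the very end of the fingers, on their centre line; the grasp point (between the pads) lies 19 mm behind it; y points along the fingers, x is the direction in which the jaws open and shut, and the axes are right-handed (so a half turn about y gives the same grasp; the last joint's range is limited). The gripper opens to 85 mm and grips with 20 to 120 N. Pads are 22 mm wide; open, the fingers measure 114 mm over their backs; the gripper's body (76 mm by 85 mm) begins 54 mm behind the grasp point. The pads swing forward as they close: fully open they stand 13 mm farther back than shut.
Start: joints at [19.12, 2.303, 4.859, 0, -92.561, -19.12], TCP at [0.6, 0, 0.231] pointing down, gripper open.
Joint ranges: [-146.85, 146.85], [-73.84, 115.35], [-62.03, 85.46], [-188.31, 113.3], [-161.28, -10.13], [-171.36, 171.36]. Speed limits (degrees/s): [147.25, 147.25, 172.46, 180, 180, 180].

## Interface

Orientations are given as [roll, pitch, yaw] about the fixed x, y, z axes, in that order (R = Rz(yaw) Ry(pitch) Rx(roll)).
In Python, from bench import r gives the robot as it stands.
- The arm moves only by the tool servo_tool, never from a script. Its argument "steps" is one flat list of numbers, 7 for each row, row after row: the shift along the tool's x, y, z in mm, then the turn, a rotation vector about the tool's x, y, z in degrees, then the finger opening in mm, from 0 to 85.4. A call has exactly 10 rows; each row shifts and turns the commanded pose from where the row before left it, along the tool's axes as they then stand; what a row does not reach is not made up. A row lasts 1/10 s, in which the tool goes at most 50 mm and 8.59 degrees, less where a joint would pass 70% of its speed; a pose out of reach is approached as far as the arm can. A call with a gripper value outside its range is refused whole. The fingers move at their own pace and stop on an object; the grip force is fixed at half the most. Time passes only in rows, so rows that do not move let the fingers close, or fill a call up. It gives the time, the measured TCP pose, the force and the opening at its end, in the units of the state.
- r.observe(): the state, without advancing time (a new reading comes with each control period).
- r.camera(name): name is "scene" or "side" or "wrist"; returns a dict with "frame" (480x640x3 uint8, blue, green, red), "mtx" (3x3 intrinsics, pixels), "extrinsics" (4x4, takes a point from camera to world coordinates). Camera axes: x right, y down, z forward; pixel columns grow to the right and rows downward; lengths in m; the calibration is good to about 2 mm. A picture is of the moment at which its call begins. There is no depth.
- r.close_job(): hands the job in, once; it reports no verdict.
Trained networks look in a picture, given as the dict that the camera call returned (one of the last four; its "shot" number tells which), for a name from the list of things; names that differ only in an ending like _2 or _b are one class to them, and where a whole thing is asked for, a point or a joint stands for the part that bears it (a point fixed in the world has none). Each returns a list of dicts, best first, with "score" (0 to 1); they miss things now and then, are a little off and sometimes report something else, mostly with a low value. They report only what shows in the picture. A call takes as long as a camera call. They do not tell look-alikes from the thing itself.
- r.cut_out(target, picture): "mask" (480x640 bool, what is visible of it) and "extent" ([left, top, right, bottom] in pixels, round what is visible of it).
The state is a dict: "time": time; "joints": joint angles; "joint_velocities": joint speeds; "joint_efforts": joint torques, N m; "ee_pos": TCP position; "eef_rot": TCP orientation; "ft_force": force on the tool from outside, world axes, zero at the start; "torque": the same for the moment, N m; "grip_width": finger opening in m.
Only numpy, scipy, OpenCV 4.12 (cv2) and the standard library are available. Lean on these libraries where they do the work, as an engineer would, in place of code of your own. Each camera call takes 0.05 s, during which the arm holds its last target.

## Working session

There is one attempt and no reset: what is moved stays moved. The work goes in short steps, Python scripts to look and compute and a tool call to move; the robot and the scene stay as the last step left them, time stands still between calls to the robot, and variables do not carry over. Pictures are saved under pics/ and viewed, and the job is handed in when it is done.

Besides the shell and the picture viewer there is one more tool, called as name(argument=value, ...) on one line, values as JSON. servo_tool: Moves the arm, as the interface text tells. Its arguments: {"type":"object","properties":{"steps":{"type":"array"}},"required":["steps"]}

```bash
ls; mkdir -p pics; python3 - <<'E'
from bench import r
import cv2
print(r.observe())
for n in ["scene","side","wrist"]:
    p=r.camera(n); cv2.imwrite(f"pics/a_{n}.png",p["frame"]); print(n,p["mtx"].tolist(),p["extrinsics"].round(4).tolist(),p["shot"])
E
```

```text
pics
{'time': 0.0, 'joints': array([ 1.91214859e+01,  2.33798878e+00,  4.80087674e+00, -2.59153245e-02,
       -9.25606757e+01, -1.91210788e+01]), 'joint_velocities': array([-0.01551745, -0.08707209,  0.0125997 , -0.09709379,  0.06258841,
       -0.0877527 ]), 'joint_efforts': array([-7.27207535e-04, -3.68200672e+01,  3.47413230e+01,  6.93227157e+00,
       -5.48646509e-03, -9.47124363e-06]), 'ee_pos': array([5.99670414e-01, 9.74772610e-05, 2.30273762e-01]), 'eef_rot': array([-8.99924311e+01, -1.00873532e-01, -1.79998464e+02]), 'ft_force': array([ 0.03237315,  0.47251415, -0.2648397 ]), 'torque': array([ 1.55906528e-02, -7.36970350e-06, -3.01798383e-03]), 'grip_width': 0.08522337402644543}
scene [[507.5953713926891, 0.0, 317.5569930695003], [0.0, 507.5953713926891, 248.391654389606], [0.0, 0.0, 1.0]] [[0.5982, 0.6829, -0.4193, 1.034], [0.8012, -0.5185, 0.2986, -0.3912], [-0.0134, -0.5146, -0.8573, 1.2122], [0.0, 0.0, 0.0, 1.0]] 1
side [[597.1939660414029, 0.0, 305.9495588792418], [0.0, 597.1939660414029, 236.14837545728324], [0.0, 0.0, 1.0]] [[0.9603, -0.2086, 0.1854, 0.1244], [-0.279, -0.7354, 0.6175, -1.1339], [0.0075, -0.6447, -0.7644, 1.4676], [0.0, 0.0, 0.0, 1.0]] 2
wrist [[354.8040839444225, 0.0, 315.84053561862504], [0.0, 354.8040839444225, 242.09237039583786], [0.0, 0.0, 1.0]] [[-1.0, 0.0009, -0.0008, 0.5986], [0.0007, 0.9658, 0.2593, -0.0655], [0.001, 0.2593, -0.9658, 0.3728], [0.0, 0.0, 0.0, 1.0]] 3
```

View pics/a_scene.png

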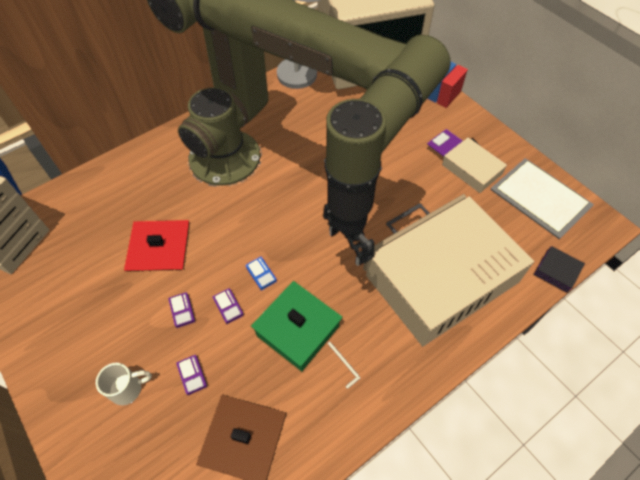

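View pics/a_side.png

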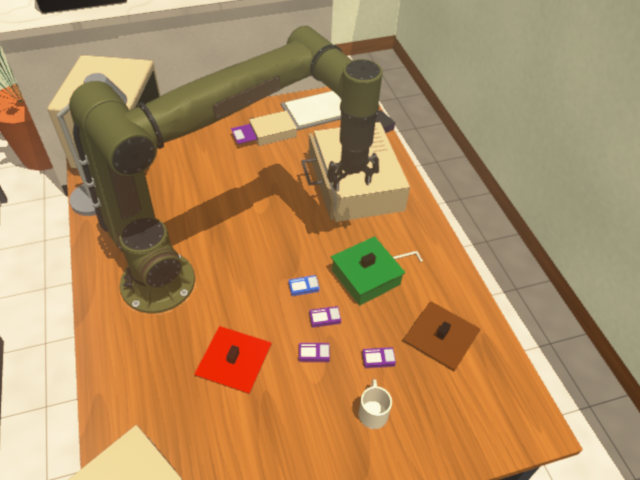

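View pics/a_wrist.png

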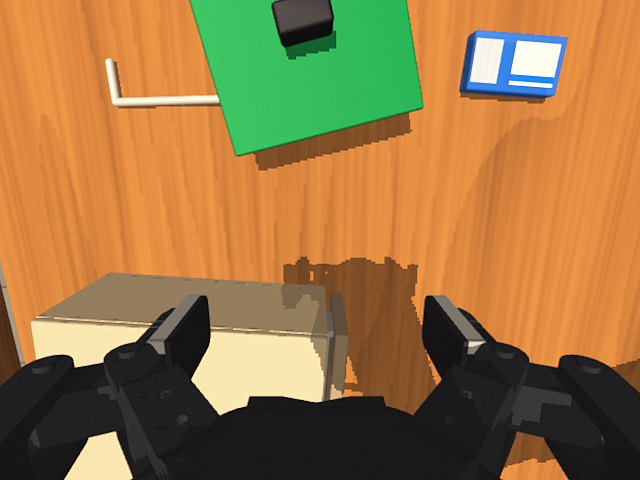

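```bash
cat > h.py <<'E'
from bench import r
import cv2, numpy as np
from scipy.optimize import minimize
from scipy.spatial.transform import Rotation as Ro
def proj(p,P):
    P=np.atleast_2d(P); E=np.linalg.inv(p["extrinsics"]); c=P@E[:3,:3].T+E[:3,3]
    q=c@p["mtx"].T; return q[:,:2]/q[:,2:]
def back(p,uv,z):
    uv=np.atleast_2d(np.array(uv,float)); d=np.c_[uv,np.ones(len(uv))]@np.linalg.inv(p["mtx"]).T@p["extrinsics"][:3,:3].T
    o=p["extrinsics"][:3,3]; return o+d*((z-o[2])/d[:,2])[:,None]
def boxpts(x,y,yaw,lx,ly,z0,z1):
    c,s=np.cos(yaw),np.sin(yaw); P=[]
    for z in(z0,z1):
        for a,b in((-1,-1),(1,-1),(1,1),(-1,1)):
            u,v=a*lx/2,b*ly/2; P.append([x+c*u-s*v,y+s*u+c*v,z])
    return np.array(P)
def sil(p,P,S=4):
    m=np.zeros((480*2,640*2),np.uint8); h=cv2.convexHull((proj(p,P)*2).astype(np.float32)); cv2.fillConvexPoly(m,np.round(h*16).astype(np.int32),255,shift=4)
    return cv2.resize(m,(640,480),interpolation=cv2.INTER_AREA)/255.
def fit(views,x0,dims,ignore=None):
    """views: list of (pic,mask); dims: list of boxes (lx,ly,z0,z1)"""
    def cost(v):
        t=0
        for p,m in views:
            s=np.zeros((480,640))
            for d in dims: s=np.maximum(s,sil(p,boxpts(v[0],v[1],np.radians(v[2]),*d)))
            t+=1-np.minimum(s,m).sum()/max(np.maximum(s,m).sum(),1)
        return t/len(views)
    best=None
    for y in (x0[2],) if x0[2] is not None else range(-90,90,30):
        S=np.array([[x0[0],x0[1],y]]*4)+np.array([[0,0,0],[.015,0,0],[0,.015,0],[0,0,15]])
        res=minimize(cost,S[0],method="Nelder-Mead",options=dict(initial_simplex=S,xatol=2e-4,fatol=1e-4,maxiter=150))
        if best is None or res.fun<best.fun: best=res
    return best.x,best.fun
CART=[(.084,.05,0,.02)]
E
python3 - <<'E'
from h import *
P={n:r.camera(n) for n in("scene","side")}
out={}
for t in ["purple1","cleaner","case","lid","chassis","drawer","hex_key","drive","mug"]:
    for n,p in P.items():
        for c in r.cut_out(t,p):
            m=c["mask"]; ys,xs=np.nonzero(m); ctr=[xs.mean(),ys.mean()]
            print(t,n,round(c["score"],2),[int(k) for k in c["extent"]],m.sum(),back(p,ctr,.02 if t!='lid' else .06)[0].round(3))
            out.setdefault((t,n),[]).append(m)
import pickle; pickle.dump((P,out),open("s.pkl","wb"))
E
```

```text
purple1 scene 0.94 [168, 295, 193, 329] 630 [ 0.387 -0.364  0.02 ]
purple1 scene 0.87 [177, 357, 204, 395] 781 [ 0.55  -0.427  0.02 ]
purple1 scene 0.63 [210, 288, 242, 327] 667 [ 0.45  -0.264  0.02 ]
purple1 side 0.92 [301, 340, 331, 365] 587 [ 0.379 -0.368  0.02 ]
purple1 side 0.82 [361, 352, 394, 369] 614 [ 0.543 -0.431  0.02 ]
purple1 side 0.62 [308, 310, 341, 326] 510 [ 0.443 -0.268  0.02 ]
cleaner scene 0.8 [247, 258, 276, 290] 558 [ 0.42  -0.142  0.02 ]
cleaner side 0.57 [288, 276, 317, 296] 487 [ 0.413 -0.147  0.02 ]
case scene 0.19 [97, 365, 150, 403] 1515 [ 0.467 -0.573  0.02 ]
case side 0.94 [336, 262, 397, 303] 608 [ 0.588 -0.205  0.02 ]
case side 0.68 [361, 351, 394, 367] 581 [ 0.545 -0.431  0.02 ]
lid scene 0.85 [197, 395, 283, 478] 5215 [ 0.757 -0.409  0.06 ]
lid scene 0.72 [251, 281, 338, 366] 3997 [ 0.608 -0.157  0.06 ]
lid scene 0.71 [122, 220, 189, 269] 2864 [ 0.203 -0.326  0.06 ]
lid scene 0.42 [254, 323, 337, 372] 381 [ 0.66  -0.194  0.06 ]
lid side 0.97 [404, 301, 478, 371] 2934 [ 0.721 -0.434  0.06 ]
lid side 0.89 [330, 237, 404, 294] 2353 [ 0.608 -0.155  0.06 
[... 376 characters left out ...]
.02 ]
drawer side 0.7 [298, 136, 334, 219] 1027 [0.598 0.285 0.02 ]
hex_key scene 0.54 [333, 352, 360, 384] 146 [ 0.771 -0.119  0.02 ]
hex_key side 0.74 [299, 124, 409, 221] 5556 [0.719 0.236 0.02 ]
hex_key side 0.43 [230, 111, 293, 144] 1394 [0.476 0.578 0.02 ]
drive scene 0.56 [428, 128, 504, 193] 2562 [0.477 0.574 0.02 ]
drive scene 0.4 [331, 344, 361, 387] 249 [ 0.76 -0.12  0.02]
drive side 0.86 [229, 114, 296, 146] 1462 [0.479 0.577 0.02 ]
mug scene 0.97 [96, 363, 154, 403] 1541 [ 0.466 -0.572  0.02 ]
mug scene 0.67 [247, 254, 275, 293] 570 [ 0.42  -0.143  0.02 ]
mug scene 0.44 [174, 356, 206, 396] 759 [ 0.551 -0.428  0.02 ]
mug side 0.64 [359, 379, 390, 427] 1155 [ 0.484 -0.559  0.02 ]
```

```bash
python3 - <<'E'
from h import *
import pickle
P,out=pickle.load(open("s.pkl","rb"))
V=lambda t,i,j:[(P["scene"],out[t,"scene"][i]),(P["side"],out[t,"side"][j])]
res={}
for k,(i,x,y) in {"pA":(0,.383,-.366),"pB":(1,.547,-.43),"pC":(2,.447,-.266)}.items():
    res[k]=fit(V("purple1",i,i),(x,y,None),CART)
res["cl"]=fit(V("cleaner",0,0),(.417,-.145,None),CART)
res["lid"]=fit(V("lid",1,1),(.608,-.156,None),[(.16,.16,.06,.068)])
res["ch"]=fit(V("chassis",0,0),(.70,.25,0),[(.24,.33,0,.115)])
for k,v in res.items(): print(k,v[0].round(4),round(v[1],3))
D={"lid":(.16,.16,.06,.068),"ch":(.24,.33,0,.115)}
for n,p in P.items():
    im=cv2.resize(p["frame"],None,fx=2,fy=2)
    for k,v in res.items():
        B=boxpts(v[0][0],v[0][1],np.radians(v[0][2]),*D.get(k,CART[0])); q=(proj(p,B)*2+.5).astype(int)
        for a in range(4):
            for e in((a,(a+1)%4),(a+4,(a+1)%4+4),(a,a+4)): cv2.line(im,tuple(q[e[0]].tolist()),tuple(q[e[1]].tolist()),(255,255,0),1)
    cv2.imwrite(f"pics/b_{n}.png",im[230:830,180:980] if n=="scene" else im[200:800,300:1100])
p=P["scene"]; d=P["side"]
E
```

```text
pA [  0.3805  -0.3634 -15.8405] 0.079
pB [  0.5465  -0.4263 -12.5757] 0.072
pC [ 0.4451 -0.2627 -6.8405] 0.085
cl [ 0.4156 -0.1404 -5.4376] 0.096
lid [ 0.6069 -0.1563 13.3283] 0.053
ch [ 0.7143  0.2398 -2.7005] 0.198
```

```bash
ls pics
```

```text
a_scene.png
a_side.png
a_wrist.png
b_scene.png
b_side.png
```

View pics/b_scene.png

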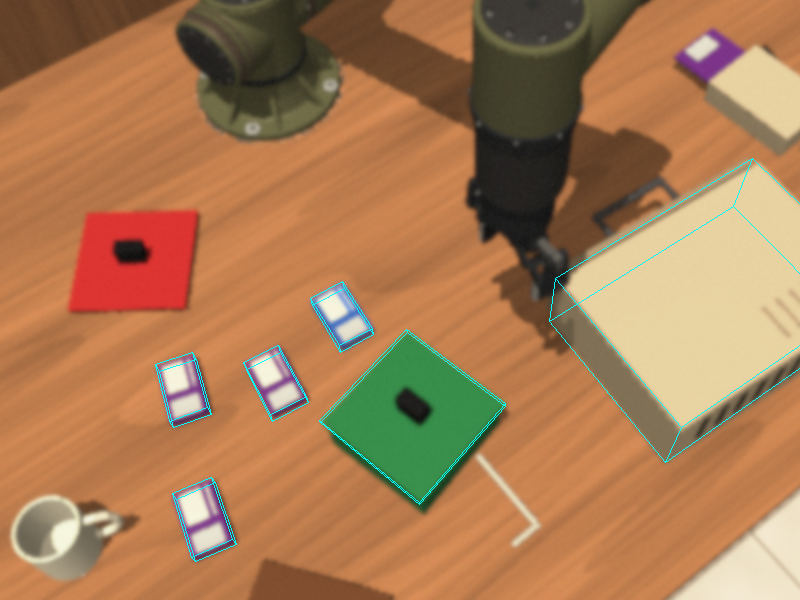

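View pics/b_side.png

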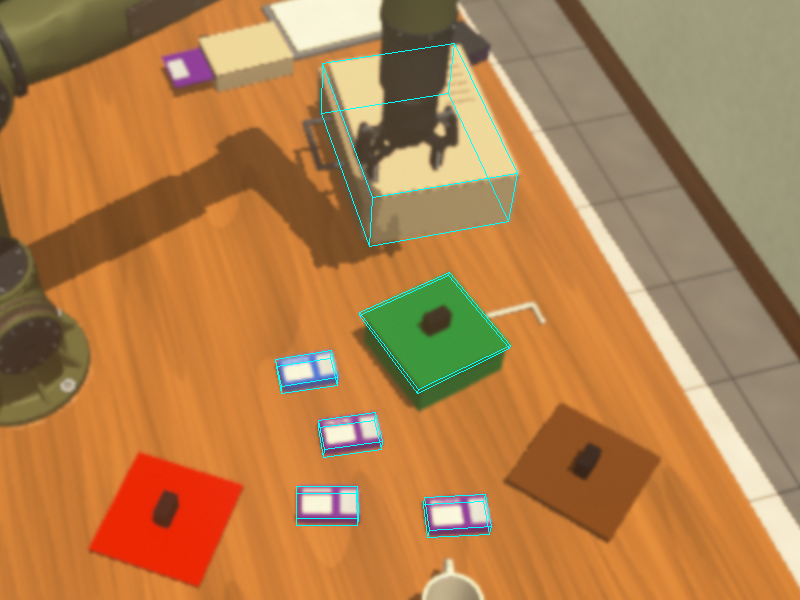

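servo_tool(steps=[-2, 0, 20, 0, 0, 0, 85, -2, 0, 36, 0, -3, 0, 85, -2, 0, 36, 0, -4, 0, 85, 0, 0, 34, 0, -4, 0, 85, 0, 0, 28, 0, -2.3, 0, 85, 0, 0, 0, 0, 0, 0, 85, 0, 0, 0, 0, 0, 0, 85, 0, 0, 0, 0, 0, 0, 85, 0, 0, 0, 0, 0, 0, 85, 0, 0, 0, 0, 0, 0, 85])

```text
time: 2.15
ee_pos: [0.6174, -0.1523, 0.2315]
eef_rot: [-90.0, 0.0, -166.6]
ft_force: [-0.7, -0.1, -0.2]
grip_width: 0.0851
```

```bash
cat >> h.py <<'E'
def st():
    o=r.observe(); R=Ro.from_euler("xyz",o["eef_rot"],degrees=True).as_matrix(); return o,R
def to(x,y,z,yaw=None):
    """print shift in tool axes (mm) & turn about tool y (deg) to put the TCP there, jaws (tool x) at world yaw"""
    o,R=st(); d=R.T@(np.array([x,y,z])-o["ee_pos"])*1000
    yw=np.degrees(np.arctan2(R[1,0],R[0,0])); t=None
    if yaw is not None:
        t=-((yaw-yw+90)%180-90)
    print("t %.1f"%o["time"],"tcp",o["ee_pos"].round(4),"jawyaw %.1f"%yw,"tilt",R[2].round(3),"-> shift",d.round(1),"turn y",t,"grip %.4f"%o["grip_width"],"F",o["ft_force"].round(1))
E
python3 - <<'E'
from h import *
p=r.camera("wrist"); q=r.camera("scene"); s=r.camera("side")
for n,k in(("w",p),("s",q),("d",s)): cv2.imwrite(f"pics/c_{n}.png",k["frame"])
import pickle; pickle.dump((p,q,s),open("c.pkl","wb"))
to(.607,-.156,.071,13.3)
for t,k in(("chassis",q),("chassis",s),("drawer",q),("drawer",s)):
    print(t,[(round(c["score"],2),c["extent"],c["mask"].sum()) for c in r.cut_out(t,k)])
E
```

```text
t 2.3 tcp [ 0.6174 -0.1526  0.2314] jawyaw -166.7 tilt [-0. -1.  0.] -> shift [ 10.9 160.4   0.9] turn y 0.0368653121324769 grip 0.0851 F [ 1.  -0.1  0.4]
chassis [(0.88, [365.1, 195.6, 531.9, 346.0], np.int64(14839))]
chassis [(0.57, [300.7, 125.8, 411.5, 223.0], np.int64(4890))]
drawer [(0.62, [365.4, 196.6, 466.0, 271.2], np.int64(819))]
drawer [(0.57, [301.6, 132.9, 333.3, 219.6], np.int64(1100))]
```

View pics/c_w.png

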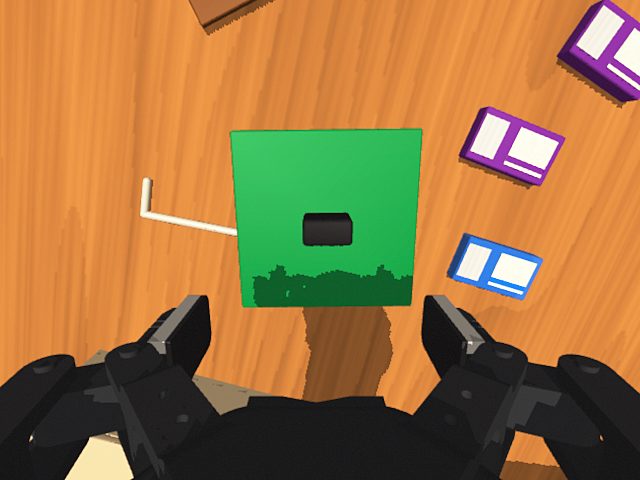

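View pics/c_s.png

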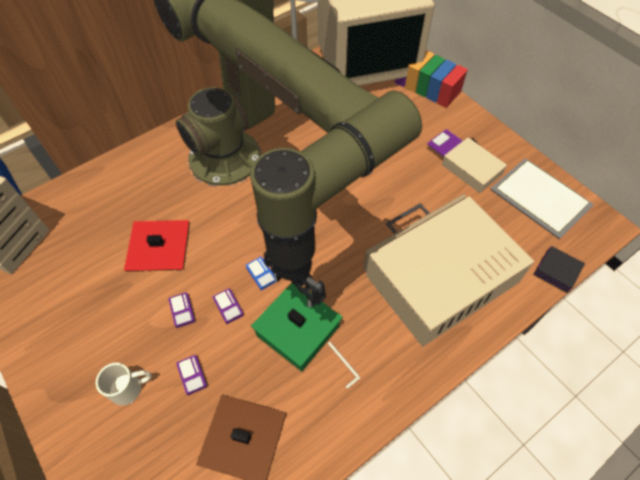

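View pics/c_d.png

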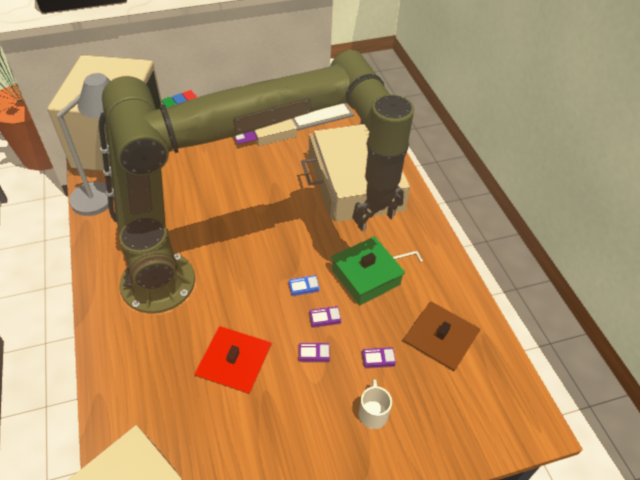

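```bash
python3 - <<'E'
from h import *
import pickle
p,q,s=pickle.load(open("c.pkl","rb"))
print("knob",back(p,[[327.5,221]],.102))
print("lid corners wrist",back(p,[[243,307],[411,305],[422,129],[231,131]],.068).round(4).tolist())
cv2.imwrite("pics/c_z.png",cv2.resize(q["frame"][185:355,350:550],None,fx=4,fy=3.5,interpolation=cv2.INTER_CUBIC))
E
```

```text
knob [[ 0.60968558 -0.16371136  0.102     ]]
lid corners wrist [[0.6646, -0.059, 0.068], [0.5117, -0.0973, 0.068], [0.5498, -0.2499, 0.068], [0.7024, -0.2122, 0.068]]
```

View pics/c_z.png

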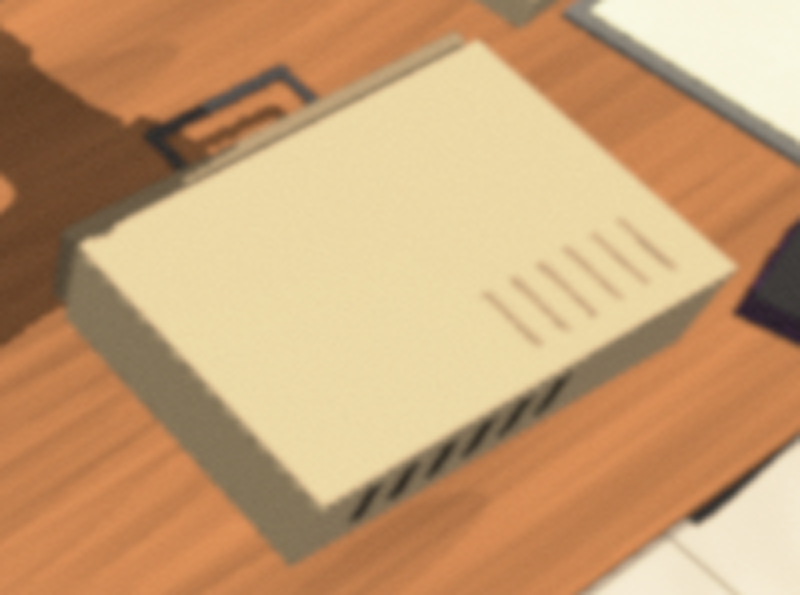

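```bash
python3 - <<'E'
from h import *
import pickle
p,q,s=pickle.load(open("c.pkl","rb"))
C=back(q,[[370,254.4],[431.2,330.1],[533.8,261.3],[468.8,197]],.115); print(C.round(4).tolist(),C.mean(0))
print([np.linalg.norm(C[i]-C[(i+1)%4]).round(4) for i in range(4)])
loc=np.array([[-.12,-.165],[.12,-.165],[.12,.165],[-.12,.165]])
M=C[:,:2]-C[:,:2].mean(0); H=(loc.T@M); print("yaw",np.degrees(np.arctan2(H[0,1]-H[1,0],H[0,0]+H[1,1])))
# handle: bar corners in crop
hb=[[150,133],[280,72]]
hp=[[350+a/4,185+b/3.5] for a,b in hb]; print(back(q,hp,.086))
E
```

```text
[[0.5908, 0.0849, 0.115], [0.83, 0.0678, 0.115], [0.8499, 0.3937, 0.115], [0.6135, 0.4086, 0.115]] [0.721043   0.23876967 0.115     ]
[np.float64(0.2398), np.float64(0.3265), np.float64(0.2368), np.float64(0.3244)]
yaw -3.783930765632398
[[0.53273681 0.19658138 0.086     ]
 [0.54289916 0.30397443 0.086     ]]
```

servo_tool(steps=[5, 20, 0, 0, 0, 0, 85, 5, 40, 0, 0, 0, 0, 85, 0, 40, 0, 0, 0, 0, 85, 0, 40, 0, 0, 0, 0, 85, 0, 18, 0, 0, 0, 0, 85, 0, 0, 0, 0, 0, 0, 85, 0, 0, 0, 0, 0, 0, 30, 0, 0, 0, 0, 0, 0, 20, 0, 0, 0, 0, 0, 0, 20, 0, 0, 0, 0, 0, 0, 20])

```text
time: 3.5
ee_pos: [0.6088, -0.1554, 0.0755]
eef_rot: [-89.9, 0.2, -166.7]
ft_force: [0.1, 0.6, 5.1]
grip_width: 0.039
```

```bash
python3 - <<'E'
from h import *
p=r.camera("wrist");cv2.imwrite("pics/d_w.png",p["frame"])
to(.607,-.155,.072,13.3)
E
```

```text
t 3.5 tcp [ 0.6088 -0.1554  0.0755] jawyaw -166.7 tilt [-0.003 -1.     0.001] -> shift [ 1.7  3.5 -0.8] turn y 0.021055552738800998 grip 0.0388 F [0.2 1.  5.8]
```

View pics/d_w.png

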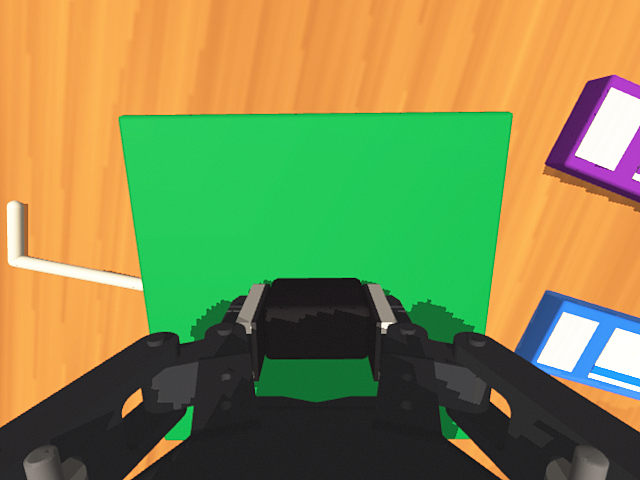

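servo_tool(steps=[0, -10, 0, 0, 0, 0, 20, 0, -20, 0, 0, 0, 0, 20, 0, -30, 0, 0, 0, 0, 20, 0, -35, 0, 0, 0, 0, 20, 0, -35, 0, 0, 0, 0, 20, 0, -25, 0, 0, 0, 0, 20, -10, 0, -20, 0, 0, 0, 20, -15, 0, -28, 0, 0, 0, 20, -15, 0, -28, 0, 0, 0, 20, -15, 0, -28, 0, 0, 0, 20])

```text
time: 4.55
ee_pos: [0.6369, -0.0404, 0.2279]
eef_rot: [-90.0, -0.1, -166.7]
ft_force: [-0.5, -0.2, -2.5]
grip_width: 0.0389
```

servo_tool(steps=[-15, 0, -28, 0, 0, 0, 20, -15, 0, -28, 0, 0, 0, 20, -15, 0, -28, 0, 0, 0, 20, -15, 0, -28, 0, 0, 0, 20, -15, 0, -28, 0, 0, 0, 20, -15, 0, -28, 0, 0, 0, 20, -4, 0, -7, 0, 4, 0, 20, 0, 0, 0, 0, 5, 0, 20, 0, 0, 0, 0, 5, 0, 20, 0, 0, 0, 0, 3.1, 0, 20])

```text
time: 5.55
ee_pos: [0.688, 0.1506, 0.2275]
eef_rot: [-90.0, -0.1, 176.0]
ft_force: [0.2, 0.8, -2.3]
grip_width: 0.0389
```

```bash
python3 - <<'E'
from h import *
p=r.camera("wrist");cv2.imwrite("pics/e_w.png",p["frame"])
p=r.camera("scene");cv2.imwrite("pics/e_s.png",p["frame"])
to(.69,.15,.14,-3.8)
E
```

```text
t 5.7 tcp [0.6881 0.1504 0.2276] jawyaw 176.2 tilt [ 0.002 -1.     0.001] -> shift [-2.1 87.6  0.2] turn y -0.02037458071316678 grip 0.0388 F [ 0.3  0.5 -1.6]
```

View pics/e_s.png

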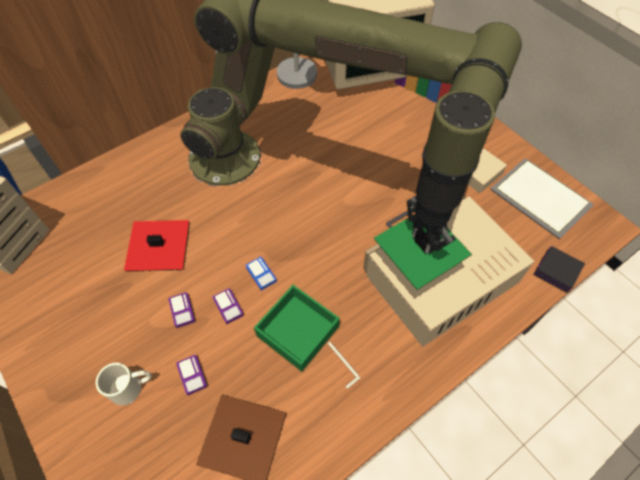

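View pics/e_w.png

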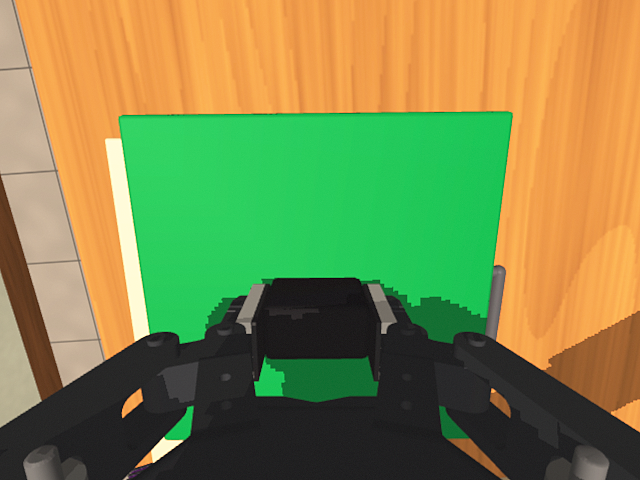

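servo_tool(steps=[0, 20, 0, 0, 0, 0, 20, 0, 30, 0, 0, 0, 0, 20, 0, 25, 0, 0, 0, 0, 20, 0, 10, 0, 0, 0, 0, 20, 0, 3, 0, 0, 0, 0, 20, 0, 3, 0, 0, 0, 0, 20, 0, 1, 0, 0, 0, 0, 20, 0, 0, 0, 0, 0, 0, 20, 0, 0, 0, 0, 0, 0, 20, 0, 0, 0, 0, 0, 0, 20])

```text
time: 6.65
ee_pos: [0.6886, 0.1505, 0.1369]
eef_rot: [-90.0, 0.0, 176.2]
ft_force: [0.4, -0.8, -2.4]
grip_width: 0.0389
```

servo_tool(steps=[0, 1, 0, 0, 0, 0, 20, 0, 1, 0, 0, 0, 0, 20, 0, 0.5, 0, 0, 0, 0, 20, 0, 0, 0, 0, 0, 0, 20, 0, 0, 0, 0, 0, 0, 85, 0, 0, 0, 0, 0, 0, 85, 0, 0, 0, 0, 0, 0, 85, 0, 0, 0, 0, 0, 0, 85, 0, 0, 0, 0, 0, 0, 85, 0, 0, 0, 0, 0, 0, 85])

```text
time: 7.65
ee_pos: [0.6884, 0.1504, 0.1336]
eef_rot: [-90.0, -0.0, 176.2]
ft_force: [-0.5, 1.2, 0.3]
grip_width: 0.0852
```

```bash
python3 - <<'E'
from h import *
to(.544,.251,.2,-3.8)
E
```

```text
t 7.7 tcp [0.6884 0.1504 0.1336] jawyaw 176.2 tilt [ 0. -1.  0.] -> shift [150.8 -66.4 -90.8] turn y -0.0009551586380496246 grip 0.0852 F [-0.5  1.2  0.3]
```

servo_tool(steps=[0, -20, 0, 0, 0, 0, 85, 0, -35, 0, 0, 0, 0, 85, 0, -35, 0, 0, 0, 0, 85, 25, 0, -15, 0, 0, 0, 50, 35, 0, -22, 0, 0, 0, 50, 35, 0, -22, 0, 0, 0, 50, 35, 0, -22, 0, 0, 0, 50, 21, 0, -10, 0, 0, 0, 50, 0, 0, 0, 0, 0, 0, 50, 0, 0, 0, 0, 0, 0, 50])

```text
time: 8.65
ee_pos: [0.5436, 0.2516, 0.2243]
eef_rot: [-90.0, 0.0, 176.3]
ft_force: [0.1, -0.6, -0.2]
grip_width: 0.0499
```

```bash
python3 - <<'E'
from h import *
to(.544,.251,.065,-3.8)
p=r.camera("wrist");q=proj(p,[[.544,.251,.088]]); print(q)
im=p["frame"].copy()
c,s=np.cos(np.radians(-3.8)),np.sin(np.radians(-3.8))
L=np.array([[-.177,-.055,.082],[-.177,.055,.082]]); W=np.c_[.721+c*L[:,0]-s*L[:,1],.239+s*L[:,0]+c*L[:,1],L[:,2]]
print(W); a=proj(p,W).astype(int); cv2.line(im,tuple(a[0].tolist()),tuple(a[1].tolist()),(0,0,255),1)
cv2.imwrite("pics/f_w.png",im)
p=r.camera("scene");cv2.imwrite("pics/f_s.png",p["frame"])
E
```

```text
t 8.7 tcp [0.5436 0.2516 0.2243] jawyaw 176.3 tilt [-0.001 -1.    -0.001] -> shift [ -0.3 159.3   0.6] turn y 0.06533282351188063 grip 0.0499 F [ 0.1 -0.6 -0.2]
[[314.09691171 230.40896407]]
[[0.54074408 0.1958514  0.082     ]
 [0.5480342  0.30560956 0.082     ]]
```

View pics/f_w.png

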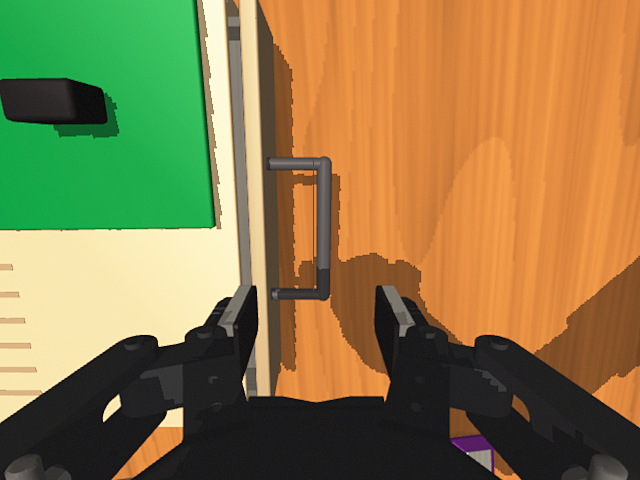

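View pics/f_s.png

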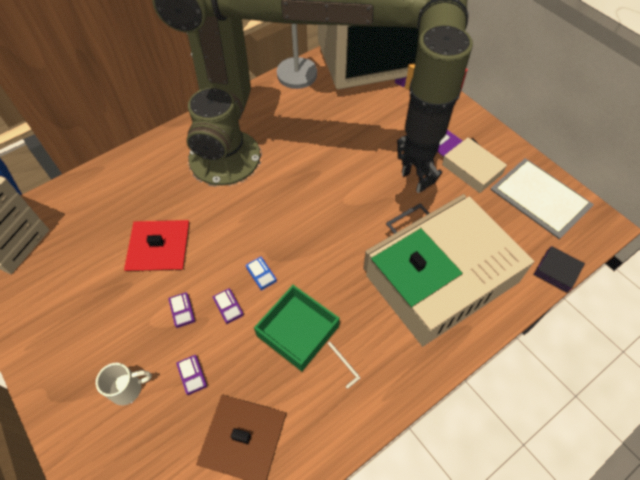

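servo_tool(steps=[6.5, 20, 0, 0, 0, 0, 40, 0, 35, 0, 0, 0, 0, 40, 0, 35, 0, 0, 0, 0, 40, 0, 35, 0, 0, 0, 0, 40, 0, 20, 0, 0, 0, 0, 40, 0, 10, 0, 0, 0, 0, 40, 0, 5, 0, 0, 0, 0, 40, 0, 0, 0, 0, 0, 0, 40, 0, 0, 0, 0, 0, 0, 40, 0, 0, 0, 0, 0, 0, 40])

```text
time: 9.75
ee_pos: [0.538, 0.2521, 0.0652]
eef_rot: [-90.1, 0.1, 176.2]
ft_force: [0.8, -0.3, -1.6]
grip_width: 0.0397
```

```bash
python3 - <<'E'
from h import *
to(.537,.251,.064,-3.8)
p=r.camera("wrist");cv2.imwrite("pics/g_w.png",p["frame"])
p=r.camera("scene");cv2.imwrite("pics/g_s.png",p["frame"][100:300,300:600])
E
```

```text
t 9.8 tcp [0.538  0.2521 0.0652] jawyaw 176.2 tilt [-0.002 -1.    -0.001] -> shift [0.9 1.2 1.1] turn y 0.0007181635854749402 grip 0.0397 F [ 0.8 -0.3 -1.6]
```

View pics/g_w.png

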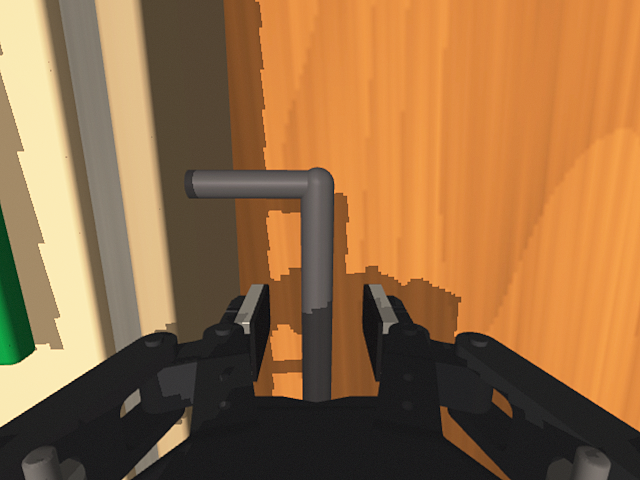

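servo_tool(steps=[0, 0, 0, 0, 0, 0, 0, 0, 0, 0, 0, 0, 0, 0, 0, 0, 0, 0, 0, 0, 0, 0, 0, 0, 0, 0, 0, 0, 0, 0, 0, 0, 0, 0, 0, 5, 0, 0, 0, 0, 0, 0, 10, 0, 0, 0, 0, 0, 0, 10, 0, 0, 0, 0, 0, 0, 10, 0, 0, 0, 0, 0, 0, 10, 0, 0, 0, 0, 0, 0])

```text
time: 10.85
ee_pos: [0.4916, 0.2549, 0.0642]
eef_rot: [-90.0, 0.0, 176.2]
ft_force: [2.2, 1.5, 2.8]
grip_width: 0.01
```

servo_tool(steps=[10, 0, 0, 0, 0, 0, 0, 12, 0, 0, 0, 0, 0, 0, 12, 0, 0, 0, 0, 0, 0, 12, 0, 0, 0, 0, 0, 0, 12, 0, 0, 0, 0, 0, 0, 12, 0, 0, 0, 0, 0, 0, 12, 0, 0, 0, 0, 0, 0, 8, 0, 0, 0, 0, 0, 0, 5, 0, 0, 0, 0, 0, 0, 0, 0, 0, 0, 0, 0, 0])

```text
time: 11.85
ee_pos: [0.4042, 0.261, 0.0643]
eef_rot: [-90.2, 0.9, 176.1]
ft_force: [51.1, 3.7, -20.0]
grip_width: 0.0098
```

```bash
python3 - <<'E'
from h import *
to(.397,.261,.064,-3.8)
E
```

```text
t 11.8 tcp [0.4042 0.261  0.0643] jawyaw 176.1 tilt [-0.016 -1.    -0.003] -> shift [7.2 0.2 0.5] turn y -0.0563462830109529 grip 0.0098 F [ 51.1   3.7 -20. ]
```

servo_tool(steps=[-3, 0, 0, 0, 0, 0, 0, -3, 0, 0, 0, 0, 0, 0, 0, 0, 0, 0, 0, 0, 0, 0, 0, 0, 0, 0, 0, 40, 0, 0, 0, 0, 0, 0, 40, 0, 0, 0, 0, 0, 0, 40, 0, 0, 0, 0, 0, 0, 40, 0, -15, 0, 0, 0, 0, 40, 0, -30, 0, 0, 0, 0, 40, 0, -35, 0, 0, 0, 0, 40])

```text
time: 12.85
ee_pos: [0.4031, 0.26, 0.1448]
eef_rot: [-89.9, -0.1, 176.2]
ft_force: [0.1, 1.2, -0.2]
grip_width: 0.0401
```

servo_tool(steps=[0, -35, 0, 0, 0, 0, 40, 0, -35, 0, 0, 0, 0, 85, 0, 0, 25, 0, 0, 0, 85, 0, 0, 40, 0, 0, 0, 85, 0, 0, 40, 0, 0, 0, 85, 0, 0, 40, 0, 0, 0, 85, 0, 0, 40, 0, 0, 0, 85, 0, 0, 40, 0, 0, 0, 85, 0, 0, 40, 0, 0, 0, 85, 0, 0, 40, 0, 0, 0, 85])

```text
time: 13.85
ee_pos: [0.3828, -0.0453, 0.2153]
eef_rot: [-90.0, 0.1, 176.2]
ft_force: [1.3, -1.0, 1.1]
grip_width: 0.0851
```

```bash
python3 - <<'E'
from h import *
to(.416,-.14,.2,84.5)
p=r.camera("wrist");cv2.imwrite("pics/i_w.png",p["frame"])
p=r.camera("scene");cv2.imwrite("pics/i_s.png",p["frame"])
p=r.camera("side");cv2.imwrite("pics/i_d.png",p["frame"])
E
```

```text
t 13.8 tcp [ 0.3828 -0.0453  0.2153] jawyaw 176.2 tilt [-0.002 -1.    -0.001] -> shift [-39.3  15.3  92.3] turn y -88.26360161072512 grip 0.0851 F [ 1.3 -1.   1.1]
```

View pics/i_w.png

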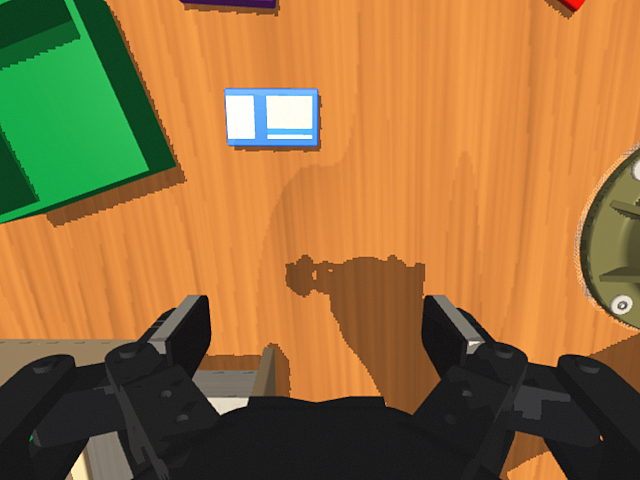

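View pics/i_s.png

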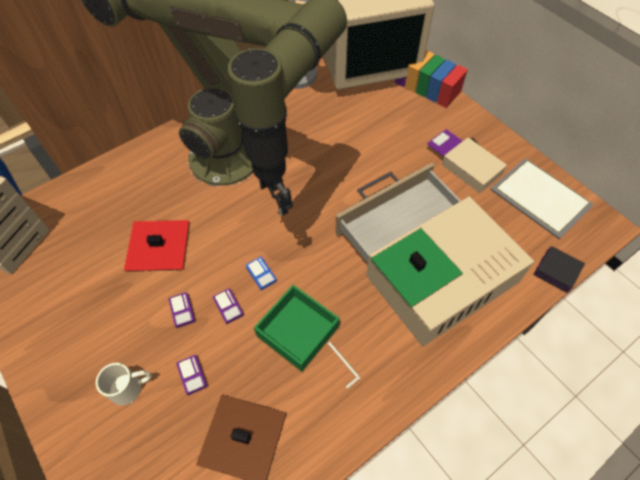

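View pics/i_d.png

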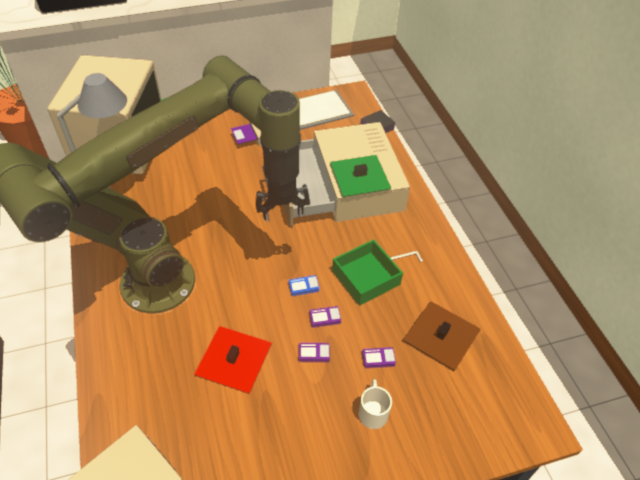

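```bash
python3 - <<'E'
from h import *
o=r.observe(); print(o["joints"].round(1))
p=r.camera("wrist"); c=r.cut_out("cleaner",p)
print([(k["score"],k["extent"]) for k in c])
v=fit([(p,c[0]["mask"])],(.416,-.14,-5),CART); print(v)
E
```

```text
[ 23.8 -32.6 -25.2   0.  -97.3 -27.9]
[(0.94, [224.2, 86.7, 315.7, 149.6])]
(array([ 0.41599367, -0.13834156, -4.03573915]), np.float64(0.009793528014904629))
```

servo_tool(steps=[-13, 0, 30, 0, 0, 0, 85, -13, 0, 31, 0, 0, 0, 85, -13, 0, 31, 0, 0, 0, 85, 0, 0, 0, 0, -5, 0, 85, 0, 0, 0, 0, -8, 0, 85, 0, 0, 0, 0, -8, 0, 85, 0, 0, 0, 0, -8, 0, 85, 0, 0, 0, 0, -8, 0, 85, 0, 0, 0, 0, -8, 0, 85, 0, 0, 0, 0, -8, 0, 85])

```text
time: 15.1
ee_pos: [0.4167, -0.1367, 0.214]
eef_rot: [-90.0, -0.0, -130.3]
ft_force: [0.3, -0.3, 0.3]
grip_width: 0.0853
```

servo_tool(steps=[0, 0, 0, 0, -8, 0, 85, 0, 0, 0, 0, -8, 0, 85, 0, 0, 0, 0, -8, 0, 85, 0, 0, 0, 0, -8, 0, 85, 0, 0, 0, 0, -4.8, 0, 85, 0, 0, 0, 0, 0, 0, 85, 0, 0, 0, 0, 0, 0, 85, 0, 0, 0, 0, 0, 0, 85, 0, 0, 0, 0, 0, 0, 85, 0, 0, 0, 0, 0, 0, 85])

```text
time: 16.1
ee_pos: [0.4162, -0.1381, 0.2138]
eef_rot: [-90.0, -0.0, -94.0]
ft_force: [0.1, -0.2, -0.6]
grip_width: 0.085
```

```bash
cat >> h.py <<'E'
def see(t,name,x,y,yaw,z0=0,show=True):
    p=r.camera("wrist"); best=None
    for k in r.cut_out(t,p):
        v=fit([(p,k["mask"])],(x,y,yaw),[(.084,.05,z0,z0+.02)])
        print(round(k["score"],2),[int(e) for e in k["extent"]],v[0].round(4),round(v[1],3))
        if best is None or v[1]<best[1]: best=v
    cv2.imwrite(f"pics/{name}.png",p["frame"]); return best
E
python3 - <<'E'
from h import *
v=see("cleaner","j_w",.416,-.138,-4)
to(v[0][0],v[0][1],.006,v[0][2]+90)
E
```

```text
0.79 [291, 169, 343, 258] [ 0.4162 -0.1387 -4.0901] 0.034
0.19 [504, 187, 585, 285] [ 0.416 -0.138 -4.   ] 1.0
t 16.2 tcp [ 0.4162 -0.1382  0.2138] jawyaw -94.0 tilt [ 0. -1. -0.] -> shift [5.000e-01 2.078e+02 1.000e-01] turn y 0.06301532164428636 grip 0.0853 F [-0.4 -0.6 -0.9]
```

View pics/j_w.png

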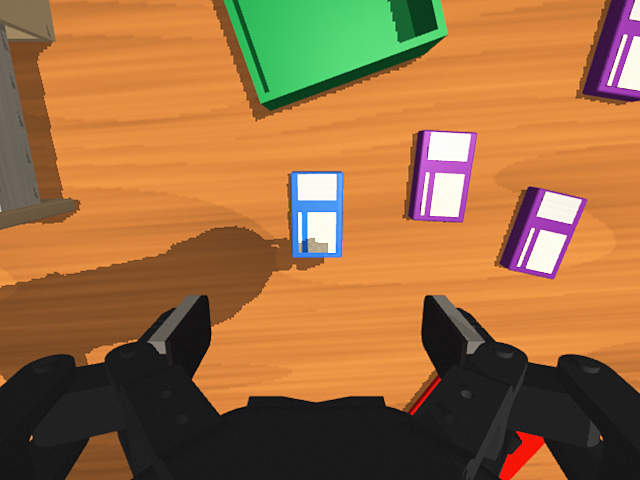

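servo_tool(steps=[0.5, 25, 0, 0, 0, 0, 85, 0, 40, 0, 0, 0, 0, 85, 0, 40, 0, 0, 0, 0, 85, 0, 40, 0, 0, 0, 0, 85, 0, 40, 0, 0, 0, 0, 85, 0, 17, 0, 0, 0, 0, 85, 0, 5, 0, 0, 0, 0, 85, 0, 0, 0, 0, 0, 0, 35, 0, 0, 0, 0, 0, 0, 35, 0, 0, 0, 0, 0, 0, 35])

```text
time: 17.2
ee_pos: [0.4177, -0.1388, 0.0092]
eef_rot: [-89.8, -0.0, -94.0]
ft_force: [-1.6, -0.1, 0.4]
grip_width: 0.0482
```

servo_tool(steps=[0, 0, 0, 0, 0, 0, 35, 0, 0, 0, 0, 0, 0, 35, 0, -5, 0, 0, 0, 0, 35, 0, -20, 0, 0, 0, 0, 35, 0, -40, 0, 0, 0, 0, 35, 0, -40, 0, 0, 0, 0, 35, 0, -20, 0, 0, 0, 0, 35, 0, 0, 0, 0, 0, 0, 35, 0, 0, 0, 0, 0, 0, 35, 0, 0, 0, 0, 0, 0, 35])

```text
time: 18.2
ee_pos: [0.4155, -0.1385, 0.1304]
eef_rot: [-90.1, 0.0, -94.0]
ft_force: [0.3, 1.1, -1.4]
grip_width: 0.0483
```

```bash
python3 - <<'E'
from h import *
p=r.camera("wrist"); cv2.imwrite("pics/k_w.png",p["frame"])
to(.607,-.1555,.13,13.3+90)
E
```

```text
t 18.2 tcp [ 0.4154 -0.1386  0.1303] jawyaw -94.0 tilt [-0.    -1.    -0.003] -> shift [ 3.500e+00 -1.000e-01  1.923e+02] turn y -17.30400228120027 grip 0.0481 F [-0.4  0.  -0.7]
```

View pics/k_w.png

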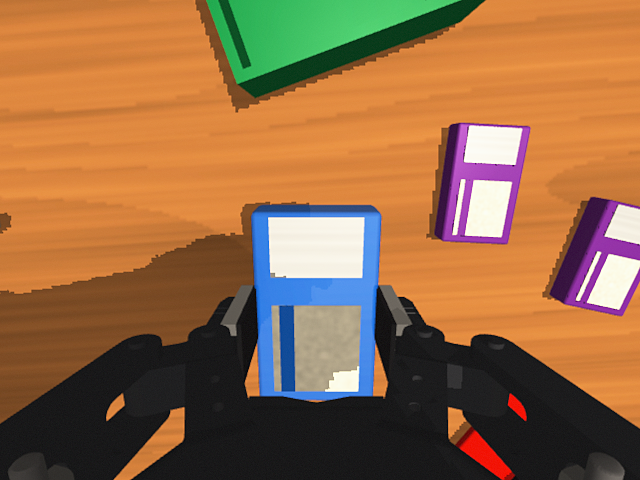

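servo_tool(steps=[1, 0, 25, 0, 0, 0, 35, 1, 0, 40, 0, 0, 0, 35, 1.5, 0, 40, 0, 0, 0, 35, 0, 0, 40, 0, 0, 0, 35, 0, 0, 30, 0, 0, 0, 35, 0, 0, 17, 0, 0, 0, 35, 0, 0, 0, 0, -6, 0, 35, 0, 0, 0, 0, -7, 0, 35, 0, 0, 0, 0, -4.3, 0, 35, 0, 0, 0, 0, 0, 0, 35])

```text
time: 19.25
ee_pos: [0.607, -0.1555, 0.1302]
eef_rot: [-90.1, 0.0, -76.7]
ft_force: [-0.2, 0.7, -1.0]
grip_width: 0.0482
```

```bash
python3 - <<'E'
from h import *
p=r.camera("wrist"); cv2.imwrite("pics/l_w.png",p["frame"])
to(.607,-.1555,.018,13.3+90)
E
```

```text
t 19.3 tcp [ 0.607  -0.1555  0.1305] jawyaw -76.8 tilt [-0.001 -1.    -0.002] -> shift [  0.  112.5   0.3] turn y -0.10412131332867602 grip 0.0479 F [-0.7  0.9 -1.9]
```

View pics/l_w.png

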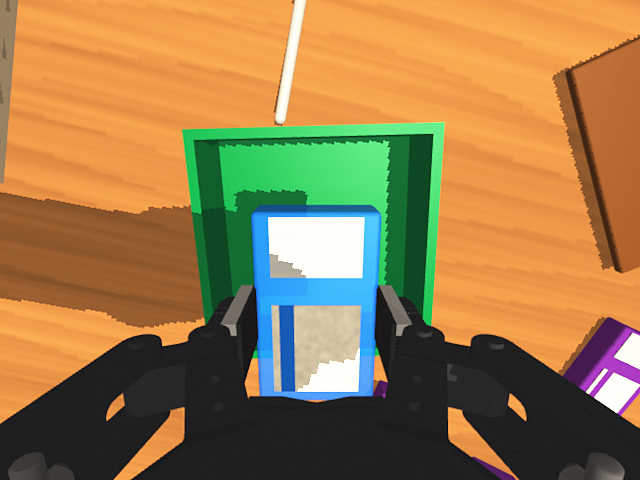

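servo_tool(steps=[0, 20, 0, 0, 0, 0, 35, 0, 35, 0, 0, 0, 0, 35, 0, 30, 0, 0, 0, 0, 35, 0, 15, 0, 0, 0, 0, 35, 0, 8, 0, 0, 0, 0, 35, 0, 4, 0, 0, 0, 0, 35, 0, 1.5, 0, 0, 0, 0, 35, 0, 0, 0, 0, 0, 0, 35, 0, 0, 0, 0, 0, 0, 35, 0, 0, 0, 0, 0, 0, 35])

```text
time: 20.3
ee_pos: [0.6079, -0.1556, 0.0191]
eef_rot: [-89.9, -0.0, -76.7]
ft_force: [-0.1, 0.0, -0.5]
grip_width: 0.0482
```

servo_tool(steps=[0, 0, 0, 0, 0, 0, 65, 0, 0, 0, 0, 0, 0, 65, 0, 0, 0, 0, 0, 0, 65, 0, 0, 0, 0, 0, 0, 65, 0, -15, 0, 0, 0, 0, 65, 0, -35, 0, 0, 0, 0, 65, 0, -40, 0, 0, 0, 0, 65, 0, -40, 0, 0, 0, 0, 65, 0, -40, 0, 0, 0, 0, 85, 0, -20, 0, 0, 0, 0, 85])

```text
time: 21.3
ee_pos: [0.6084, -0.1562, 0.2147]
eef_rot: [-89.6, -0.2, -76.7]
ft_force: [0.3, 0.1, 0.3]
grip_width: 0.0853
```

```bash
python3 - <<'E'
from h import *
p=r.camera("wrist"); cv2.imwrite("pics/m_w.png",p["frame"])
p=r.camera("scene"); cv2.imwrite("pics/m_s.png",p["frame"])
to(.445,-.2627,.2,90-6.8)
E
```

```text
t 21.4 tcp [ 0.6089 -0.1561  0.2146] jawyaw -76.7 tilt [ 0.003 -1.     0.008] -> shift [  66.    13.3 -184.1] turn y 20.0992005175776 grip 0.0851 F [-0.1  0.2  0.1]
```

View pics/m_w.png

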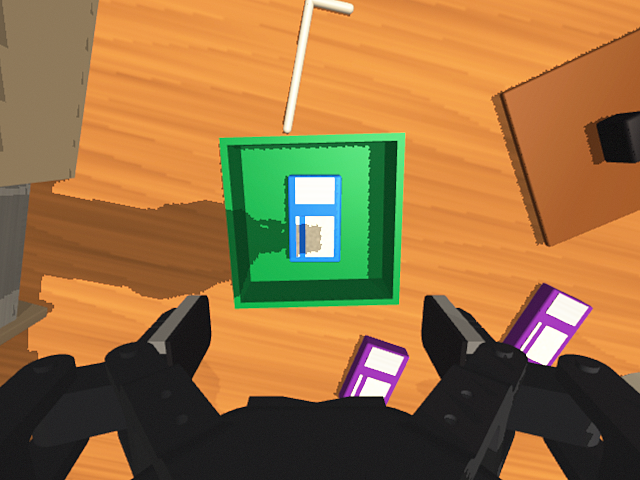

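View pics/m_s.png

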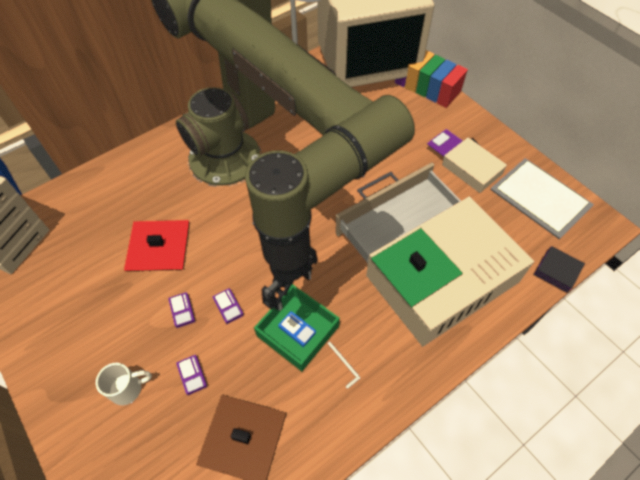

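servo_tool(steps=[8, 0, -22, 0, 0, 0, 85, 14, 0, -40, 0, 0, 0, 85, 14, 0, -40, 0, 0, 0, 85, 14, 0, -40, 0, 0, 0, 85, 12, 0, -30, 0, 0, 0, 85, 4, 0, -12, 0, 6, 0, 85, 0, 0, 0, 0, 8, 0, 85, 0, 0, 0, 0, 6.1, 0, 85, 0, 0, 0, 0, 0, 0, 85, 0, 0, 0, 0, 0, 0, 85])

```text
time: 22.4
ee_pos: [0.4435, -0.262, 0.2083]
eef_rot: [-90.0, -0.0, -96.6]
ft_force: [0.0, 0.0, 0.5]
grip_width: 0.0852
```

```bash
python3 - <<'E'
from h import *
v=see("purple1","n_w",.445,-.2627,-6.8)
to(v[0][0],v[0][1],.008,v[0][2]+90)
E
```

```text
0.83 [283, 172, 342, 258] [ 0.4435 -0.2602 -7.0006] 0.03
0.63 [389, 219, 457, 311] [ 0.445  -0.2627 -6.8   ] 1.0
0.61 [444, 19, 530, 134] [ 0.445  -0.2627 -6.8   ] 1.0
t 22.5 tcp [ 0.4436 -0.262   0.2083] jawyaw -96.7 tilt [ 0. -1. -0.] -> shift [-1.800e+00  2.003e+02 -2.000e-01] turn y 0.3312313484124161 grip 0.0848 F [0.4 0.5 0.2]
```

View pics/n_w.png

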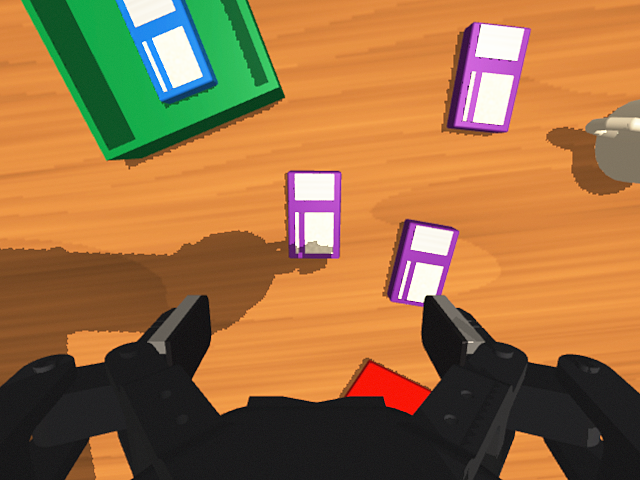

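servo_tool(steps=[-1, 25, 0, 0, 0, 0, 85, 0, 40, 0, 0, 0, 0, 85, 0, 40, 0, 0, 0, 0, 85, 0, 40, 0, 0, 0, 0, 85, 0, 36, 0, 0, 0, 0, 85, 0, 14, 0, 0, 0, 0, 85, 0, 5, 0, 0, 0, 0, 85, 0, 0, 0, 0, 0, 0, 35, 0, 0, 0, 0, 0, 0, 35, 0, 0, 0, 0, 0, 0, 35])

```text
time: 23.5
ee_pos: [0.4454, -0.2617, 0.0111]
eef_rot: [-89.8, -0.1, -96.8]
ft_force: [-1.4, 1.4, -0.3]
grip_width: 0.048
```

servo_tool(steps=[0, 0, 0, 0, 0, 0, 35, 0, 0, 0, 0, 0, 0, 35, 0, -5, 0, 0, 0, 0, 35, 0, -20, 0, 0, 0, 0, 35, 0, -40, 0, 0, 0, 0, 35, 0, -45, 0, 0, 0, 0, 35, 0, -45, 0, 0, 0, 0, 35, 0, -25, 0, 0, 0, 0, 35, 0, 0, 0, 0, 0, 0, 35, 0, 0, 0, 0, 0, 0, 35])

```text
time: 24.5
ee_pos: [0.4437, -0.2608, 0.1884]
eef_rot: [-90.0, 0.0, -96.8]
ft_force: [0.5, 0.1, -2.1]
grip_width: 0.0478
```

```bash
cat >> h.py <<'E'
def dr(lx,ly,cx=.7185,cy=.239,yaw=-3.8):
    "drawer-floor local (open) -> world"
    x=lx-.158; c,s=np.cos(np.radians(yaw)),np.sin(np.radians(yaw)); return cx+c*x-s*ly, cy+s*x+c*ly
E
python3 - <<'E'
from h import *
p=r.camera("wrist"); cv2.imwrite("pics/o_w.png",p["frame"])
for y in(-.095,0,.095): print(dr(-.045,y))
to(*dr(-.045,-.095),.18,-3.8+90)
E
```

```text
(np.float64(0.5096502813987138), np.float64(0.15766246229345526))
(np.float64(0.5159463019367139), np.float64(0.2524536017812))
(np.float64(0.5222423224747139), np.float64(0.3472447412689448))
t 24.6 tcp [ 0.4433 -0.2607  0.1873] jawyaw -96.8 tilt [-0.001 -1.    -0.001] -> shift [-423.3    7.6   16.4] turn y -2.9991611272511705 grip 0.0481 F [-0.3 -0.5 -0.5]
```

View pics/o_w.png

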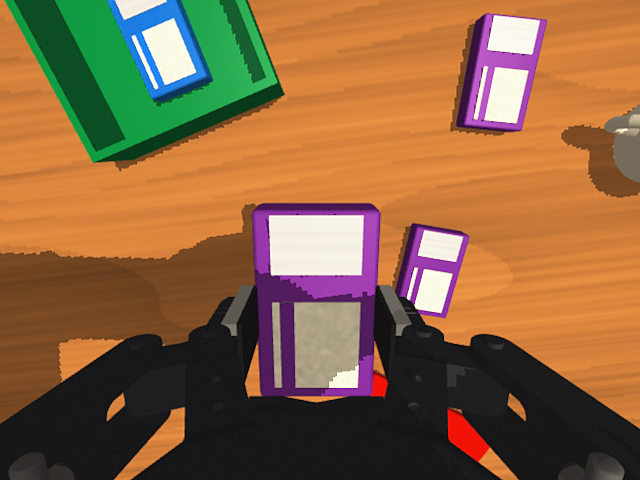

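servo_tool(steps=[-25, 0, 1, 0, 0, 0, 35, -45, 0, 2, 0, 0, 0, 35, -45, 0, 2, 0, 0, 0, 35, -45, 0, 2, 0, 0, 0, 35, -45, 0, 2, 0, 0, 0, 35, -45, 0, 2, 0, 0, 0, 35, -45, 0, 2, 0, 0, 0, 35, -45, 0, 2, 0, 0, 0, 35, -45, 0, 1, 0, 0, 0, 35, -38, 0, 0, 0, -3, 0, 35])

```text
time: 25.55
ee_pos: [0.5089, 0.159, 0.1862]
eef_rot: [-90.2, -0.1, -93.7]
ft_force: [0.8, -0.2, -0.3]
grip_width: 0.0478
```

servo_tool(steps=[0, 0, 0, 0, 0, 0, 35, 0, 0, 0, 0, 0, 0, 35, 0, 0, 0, 0, 0, 0, 35, 0, 0, 0, 0, 0, 0, 35, 0, 0, 0, 0, 0, 0, 35, 0, 0, 0, 0, 0, 0, 35, 0, 0, 0, 0, 0, 0, 35, 0, 0, 0, 0, 0, 0, 35, 0, 0, 0, 0, 0, 0, 35, 0, 0, 0, 0, 0, 0, 35])

```text
time: 26.55
ee_pos: [0.5097, 0.157, 0.1883]
eef_rot: [-90.0, -0.0, -93.8]
ft_force: [-0.3, 0.6, -1.5]
grip_width: 0.048
```

```bash
python3 - <<'E'
from h import *
p=r.camera("wrist"); cv2.imwrite("pics/p_w.png",p["frame"])
p=r.camera("scene"); cv2.imwrite("pics/p_s.png",p["frame"])
to(*dr(-.045,-.095),.064,-3.8+90)
E
```

```text
t 26.6 tcp [0.5096 0.1571 0.1883] jawyaw -93.8 tilt [ 0. -1. -0.] -> shift [ -0.6 124.3  -0. ] turn y 0.0022438951491494663 grip 0.0478 F [ 0.   1.2 -0.1]
```

View pics/p_w.png

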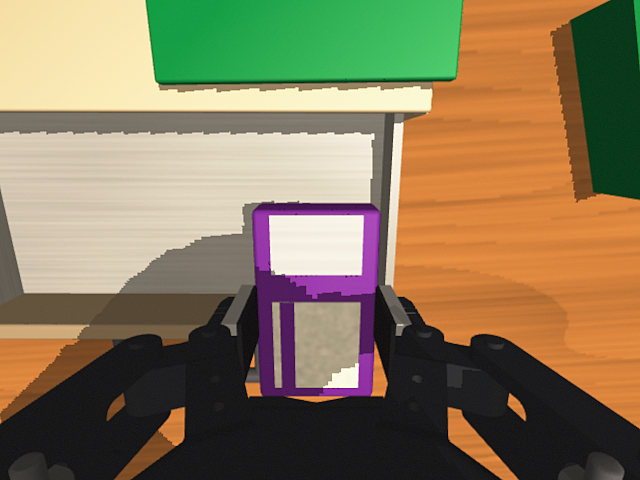

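View pics/p_s.png

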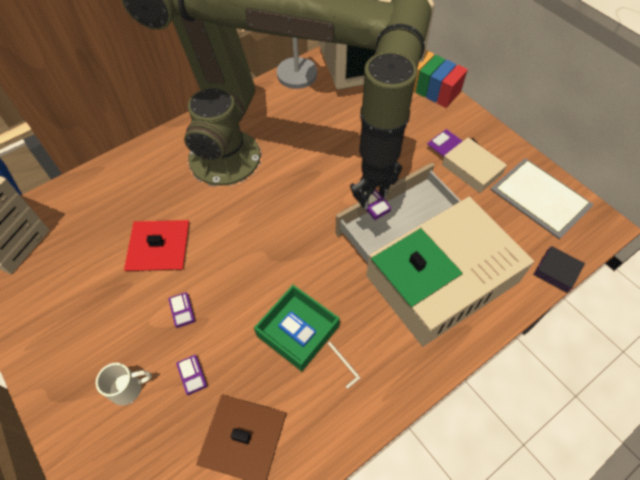

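```bash
python3 - <<'E'
from h import *
p=r.camera("wrist")
c,s=np.cos(np.radians(-3.8)),np.sin(np.radians(-3.8))
def loc(uv,z):
    W=back(p,uv,z); d=W[:,:2]-np.array(dr(0,0)); print(z,(np.c_[c*d[:,0]+s*d[:,1],-s*d[:,0]+c*d[:,1]]).round(4).tolist())
loc([[100,294],[200,293]],.106)   # panel inner top edge: expect x -.102
loc([[100,338]],.106)            # outer: -.114
loc([[388,200],[400,200]],.085)  # right wall inner y -.150
loc([[300,111]],.115)            # chassis front top  x=+.038
E
```

```text
0.106 [[-0.0775, 0.0515], [-0.0768, -0.0168]]
0.106 [[-0.111, 0.0568]]
0.085 [[-0.0163, -0.1459], [-0.0163, -0.1542]]
0.115 [[0.0392, -0.0867]]
```

servo_tool(steps=[-5, 20, 0, 0, 0, 0, 35, 0, 35, 0, 0, 0, 0, 35, 0, 30, 0, 0, 0, 0, 35, 0, 20, 0, 0, 0, 0, 35, 0, 10, 0, 0, 0, 0, 35, 0, 6, 0, 0, 0, 0, 35, 0, 2, 0, 0, 0, 0, 35, 0, 0, 0, 0, 0, 0, 35, 0, 0, 0, 0, 0, 0, 35, 0, 0, 0, 0, 0, 0, 35])

```text
time: 27.7
ee_pos: [0.5104, 0.1622, 0.0662]
eef_rot: [-89.9, 0.0, -93.8]
ft_force: [-0.1, 0.5, -0.7]
grip_width: 0.0483
```

servo_tool(steps=[0, 0, 0, 0, 0, 0, 64, 0, 0, 0, 0, 0, 0, 64, 0, 0, 0, 0, 0, 0, 64, 0, 0, 0, 0, 0, 0, 64, 0, -15, 0, 0, 0, 0, 64, 0, -35, 0, 0, 0, 0, 64, 0, -40, 0, 0, 0, 0, 64, 0, -40, 0, 0, 0, 0, 64, 0, -10, 0, 0, 0, 0, 85, 0, 0, 0, 0, 0, 0, 85])

```text
time: 28.7
ee_pos: [0.5109, 0.1624, 0.2086]
eef_rot: [-89.8, 0.2, -93.8]
ft_force: [-0.3, 0.3, -0.9]
grip_width: 0.085
```

```bash
python3 - <<'E'
from h import *
p=r.camera("wrist"); cv2.imwrite("pics/q_w.png",p["frame"])
p=r.camera("scene"); cv2.imwrite("pics/q_s.png",p["frame"])
to(.3805,-.3634,.2,90-16)
E
```

```text
t 28.8 tcp [0.5096 0.162  0.2045] jawyaw -93.8 tilt [ 0.    -1.    -0.001] -> shift [532.8   4.7 -94. ] turn y 12.200277273673066 grip 0.0848 F [ 0.5  0.  -0.1]
```

View pics/q_w.png

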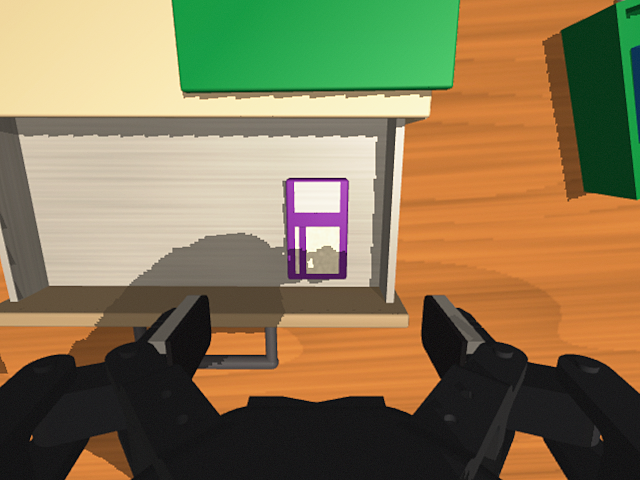

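View pics/q_s.png

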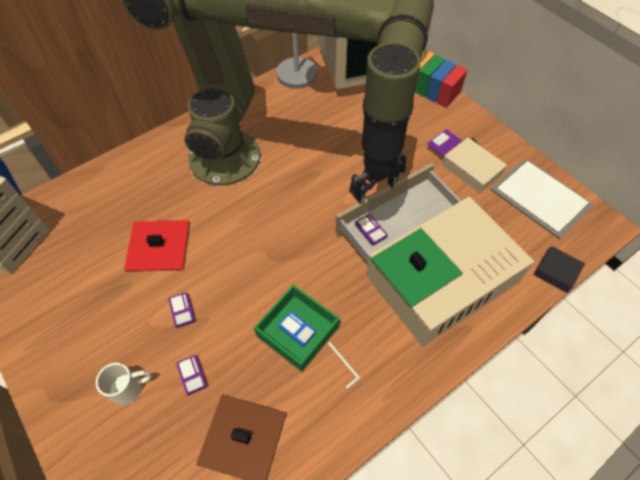

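servo_tool(steps=[25, 0, -4, 0, 0, 0, 85, 48, 0, -9, 0, 0, 0, 85, 48, 0, -9, 0, 0, 0, 85, 48, 0, -9, 0, 0, 0, 85, 48, 0, -9, 0, 0, 0, 85, 48, 0, -9, 0, 0, 0, 85, 48, 0, -9, 0, 0, 0, 85, 48, 0, -9, 0, 0, 0, 85, 48, 0, -9, 0, 0, 0, 85, 48, 0, -9, 0, 0, 0, 85])

```text
time: 29.8
ee_pos: [0.3933, -0.2899, 0.2036]
eef_rot: [-90.1, 0.0, -93.8]
ft_force: [0.6, -0.0, -0.2]
grip_width: 0.085
```

servo_tool(steps=[45, 0, -6, 0, 0, 0, 85, 31, 0, -3, 0, 0, 0, 85, 0, 0, 0, 0, 6, 0, 85, 0, 0, 0, 0, 6.2, 0, 85, 0, 0, 0, 0, 0, 0, 85, 0, 0, 0, 0, 0, 0, 85, 0, 0, 0, 0, 0, 0, 85, 0, 0, 0, 0, 0, 0, 85, 0, 0, 0, 0, 0, 0, 85, 0, 0, 0, 0, 0, 0, 85])

```text
time: 30.8
ee_pos: [0.3809, -0.3635, 0.2054]
eef_rot: [-90.0, -0.0, -106.0]
ft_force: [0.1, -0.1, -0.6]
grip_width: 0.0849
```

```bash
python3 - <<'E'
from h import *
v=see("purple1","t_w",.3805,-.3634,-16)
to(v[0][0],v[0][1],.008,v[0][2]+90)
E
```

```text
0.9 [290, 172, 340, 264] [  0.3806  -0.362  -16.0584] 0.028
0.86 [304, 0, 362, 68] [  0.3805  -0.3634 -16.    ] 1.0
t 30.9 tcp [ 0.3809 -0.3635  0.2053] jawyaw -106.0 tilt [ 0. -1. -0.] -> shift [ -1.4 197.3  -0.7] turn y 0.07863538884754462 grip 0.0851 F [-0.4  0.4 -0.5]
```

View pics/t_w.png

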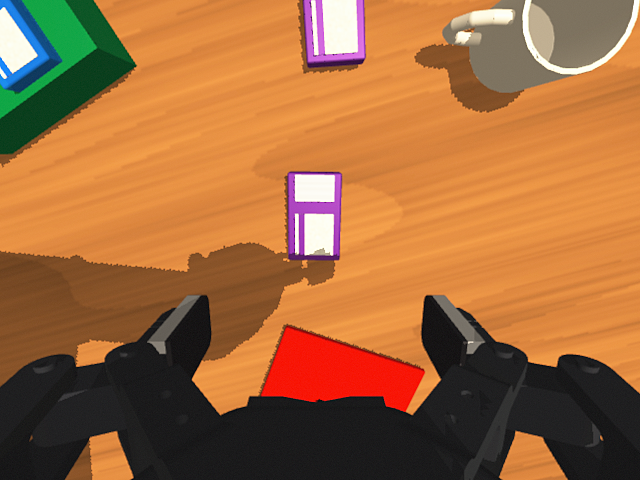

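servo_tool(steps=[-1, 25, -0.5, 0, 0, 0, 85, 0, 40, 0, 0, 0, 0, 85, 0, 40, 0, 0, 0, 0, 85, 0, 40, 0, 0, 0, 0, 85, 0, 34, 0, 0, 0, 0, 85, 0, 13, 0, 0, 0, 0, 85, 0, 5, 0, 0, 0, 0, 85, 0, 0, 0, 0, 0, 0, 35, 0, 0, 0, 0, 0, 0, 35, 0, 0, 0, 0, 0, 0, 35])

```text
time: 31.9
ee_pos: [0.3821, -0.3634, 0.011]
eef_rot: [-89.8, -0.1, -106.0]
ft_force: [-1.9, 0.8, -0.1]
grip_width: 0.048
```

servo_tool(steps=[0, 0, 0, 0, 0, 0, 35, 0, 0, 0, 0, 0, 0, 35, 0, -5, 0, 0, 0, 0, 35, 0, -20, 0, 0, 0, 0, 35, 0, -40, 0, 0, 0, 0, 35, 0, -45, 0, 0, 0, 0, 35, 0, -45, 0, 0, 0, 0, 35, 0, -25, 0, 0, 0, 0, 35, 0, 0, 0, 0, 0, 0, 35, 0, 0, 0, 0, 0, 0, 35])

```text
time: 32.9
ee_pos: [0.3808, -0.3623, 0.1884]
eef_rot: [-90.0, 0.0, -106.0]
ft_force: [-0.4, 0.4, -1.6]
grip_width: 0.0481
```

```bash
python3 - <<'E'
from h import *
p=r.camera("wrist"); cv2.imwrite("pics/u_w.png",p["frame"])
to(*dr(-.045,.0),.18,-3.8+90)
print(r.observe()["joints"])
E
```

```text
t 33.0 tcp [ 0.3804 -0.362   0.1872] jawyaw -106.0 tilt [-0.001 -1.    -0.001] -> shift [-628.     7.9  -39. ] turn y -12.200970293387286 grip 0.0476 F [-1.   0.7 -2.1]
[-2.16451024e+01 -9.15672749e+00 -1.06629859e+01 -5.21474177e-02
 -8.85747460e+01  9.56455054e+01]
```

View pics/u_w.png

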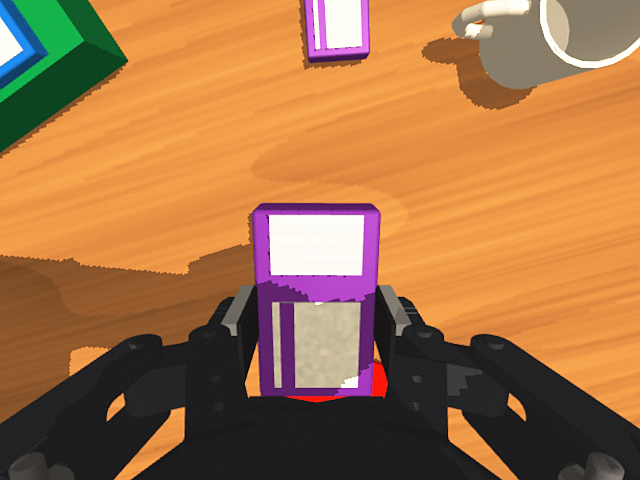

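servo_tool(steps=[0, 0, 0, 0, -6, 0, 35, 0, 0, 0, 0, -6.2, 0, 35, -25, 0, 4, 0, 0, 0, 35, -46, 0, 7, 0, 0, 0, 35, -46, 0, 7, 0, 0, 0, 35, -46, 0, 7, 0, 0, 0, 35, -46, 0, 7, 0, 0, 0, 35, -46, 0, 7, 0, 0, 0, 35, -46, 0, 7, 0, 0, 0, 35, -46, 0, 7, 0, 0, 0, 35])

```text
time: 33.95
ee_pos: [0.4558, -0.0179, 0.1867]
eef_rot: [-90.1, -0.0, -93.8]
ft_force: [0.5, 0.2, -1.0]
grip_width: 0.0478
```

servo_tool(steps=[-46, 0, 7, 0, 0, 0, 35, -46, 0, 7, 0, 0, 0, 35, -46, 0, 7, 0, 0, 0, 35, -46, 0, 7, 0, 0, 0, 35, -46, 0, 7, 0, 0, 0, 35, -34, 0, 5, 0, 0, 0, 35, -11, 0, 1.5, 0, 0, 0, 35, 0, 0, 0, 0, 0, 0, 35, 0, 0, 0, 0, 0, 0, 35, 0, 0, 0, 0, 0, 0, 35])

```text
time: 34.95
ee_pos: [0.5161, 0.2508, 0.1881]
eef_rot: [-90.0, -0.0, -93.9]
ft_force: [-0.5, -0.4, -0.2]
grip_width: 0.0477
```

```bash
python3 - <<'E'
from h import *
p=r.camera("wrist"); cv2.imwrite("pics/v_w.png",p["frame"])
to(*dr(-.045,.0),.064,-3.8+90)
E
```

```text
t 35.0 tcp [0.5162 0.2508 0.1884] jawyaw -93.9 tilt [-0. -1.  0.] -> shift [ -1.6 124.4  -0.3] turn y -0.06239353542554227 grip 0.0477 F [ 0.3 -0.5 -0.5]
```

View pics/v_w.png

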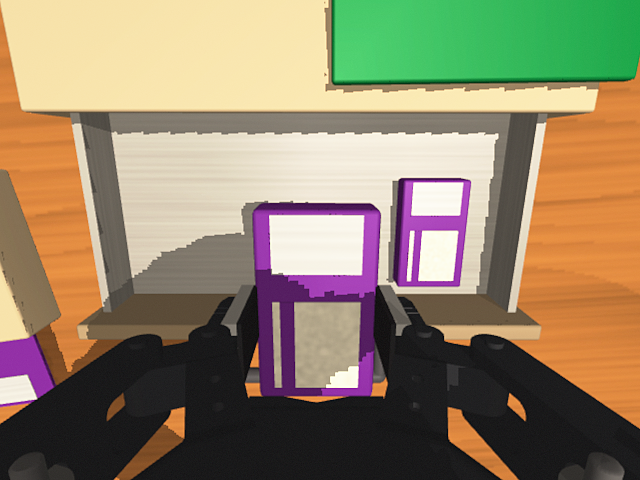

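servo_tool(steps=[-2, 20, 0, 0, 0, 0, 35, 0, 35, 0, 0, 0, 0, 35, 0, 30, 0, 0, 0, 0, 35, 0, 20, 0, 0, 0, 0, 35, 0, 10, 0, 0, 0, 0, 35, 0, 6, 0, 0, 0, 0, 35, 0, 2, 0, 0, 0, 0, 35, 0, 0, 0, 0, 0, 0, 35, 0, 0, 0, 0, 0, 0, 35, 0, 0, 0, 0, 0, 0, 35])

```text
time: 36.0
ee_pos: [0.5167, 0.2542, 0.0662]
eef_rot: [-89.9, 0.1, -93.8]
ft_force: [0.1, -0.1, -0.4]
grip_width: 0.0476
```

servo_tool(steps=[0, 0, 0, 0, 0, 0, 64, 0, 0, 0, 0, 0, 0, 64, 0, 0, 0, 0, 0, 0, 64, 0, 0, 0, 0, 0, 0, 64, 0, -15, 0, 0, 0, 0, 64, 0, -35, 0, 0, 0, 0, 64, 0, -40, 0, 0, 0, 0, 64, 0, -40, 0, 0, 0, 0, 64, 0, -10, 0, 0, 0, 0, 85, 0, 0, 0, 0, 0, 0, 85])

```text
time: 37.0
ee_pos: [0.5172, 0.2544, 0.2089]
eef_rot: [-89.8, 0.2, -93.8]
ft_force: [0.2, 1.1, -0.6]
grip_width: 0.0848
```

```bash
python3 - <<'E'
from h import *
p=r.camera("wrist"); cv2.imwrite("pics/x_w.png",p["frame"])
q=r.camera("side"); cv2.imwrite("pics/x_d.png",q["frame"])
q=r.camera("scene"); cv2.imwrite("pics/x_s.png",q["frame"])
to(.5465,-.4263,.2,90-12.6)
E
```

```text
t 37.1 tcp [0.5158 0.2537 0.2038] jawyaw -93.8 tilt [ 0.001 -1.    -0.002] -> shift [676.4   4.5  75.7] turn y 8.802677468961292 grip 0.0851 F [ 0.2 -0.5 -0.2]
```

View pics/x_w.png

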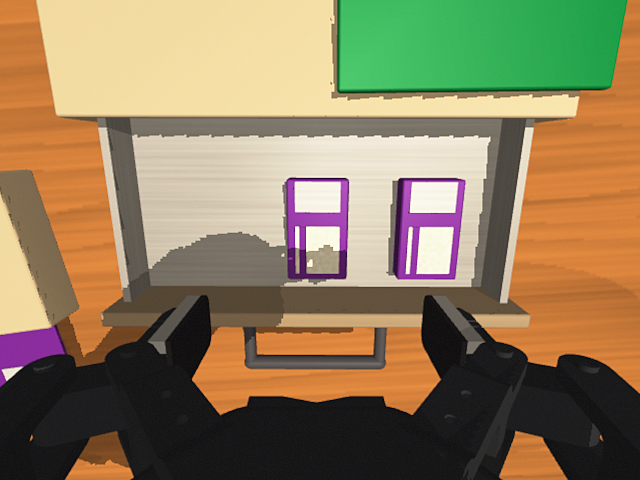

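View pics/x_s.png

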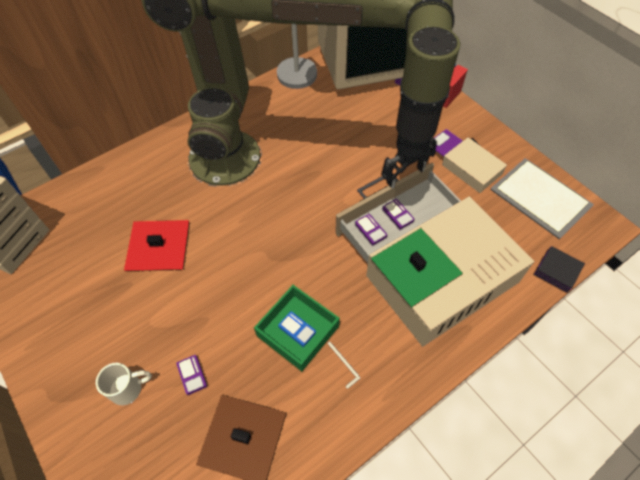

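servo_tool(steps=[26, 0, 3, 0, 0, 0, 85, 47, 0, 5, 0, 0, 0, 85, 47, 0, 5, 0, 0, 0, 85, 47, 0, 5, 0, 0, 0, 85, 47, 0, 5, 0, 0, 0, 85, 47, 0, 5, 0, 0, 0, 85, 47, 0, 5, 0, 0, 0, 85, 47, 0, 5, 0, 0, 0, 85, 47, 0, 5, 0, 0, 0, 85, 47, 0, 5, 0, 0, 0, 85])

```text
time: 38.15
ee_pos: [0.5336, -0.1991, 0.2036]
eef_rot: [-90.1, 0.0, -93.8]
ft_force: [1.4, 0.2, 0.3]
grip_width: 0.085
```

servo_tool(steps=[47, 0, 6, 0, 0, 0, 85, 47, 0, 6, 0, 0, 0, 85, 47, 0, 6, 0, 0, 0, 85, 47, 0, 6, 0, 0, 0, 85, 39, 0, 4, 0, 4, 0, 85, 0, 0, 0, 0, 4.8, 0, 85, 0, 0, 0, 0, 0, 0, 85, 0, 0, 0, 0, 0, 0, 85, 0, 0, 0, 0, 0, 0, 85, 0, 0, 0, 0, 0, 0, 85])

```text
time: 39.15
ee_pos: [0.5476, -0.4248, 0.2057]
eef_rot: [-90.0, -0.0, -102.5]
ft_force: [-0.2, -0.2, -0.3]
grip_width: 0.0848
```

```bash
python3 - <<'E'
from h import *
v=see("purple1","y_w",.5465,-.4263,-12.6)
to(v[0][0],v[0][1],.008,v[0][2]+90)
E
```

```text
Traceback (most recent call last):
TypeError: 'NoneType' object is not subscriptable
```

View pics/y_w.png

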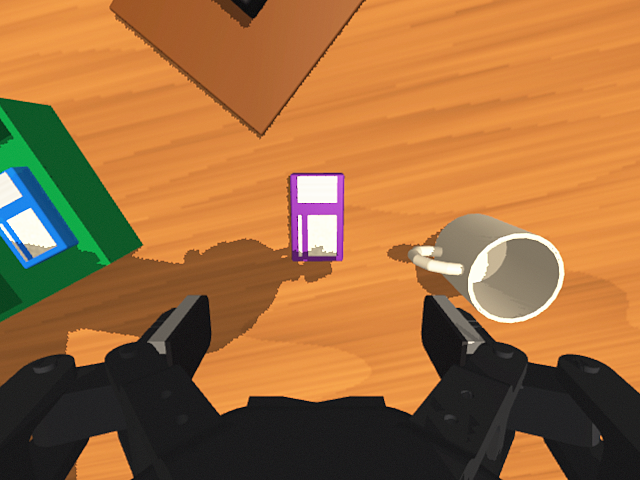

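```bash
python3 - <<'E'
from h import *
p=r.camera("wrist"); o,R=st()
for uv,z in (([410,256],.045),([410,256],.03),([410,256],.06),([470,275],.085),([565,275],.085),([515,235],.085),([515,320],.085),([317.5,217],.02)):
    w=back(p,[uv],z)[0]; print(uv,z,w.round(4),"tool",(R.T@(w-o["ee_pos"])*1000).round(1))
try:
    v=see("purple2","y2_w",.5465,-.4263,-12.6); to(v[0][0],v[0][1],.008,v[0][2]+90)
except Exception as e: print(e)
E
```

```text
[410, 256] 0.045 [ 0.5002 -0.501   0.045 ] tool [ 84.3 160.7 -29.9]
[410, 256] 0.03 [ 0.4948 -0.5041  0.03  ] tool [ 88.5 175.7 -34.5]
[410, 256] 0.06 [ 0.5056 -0.498   0.06  ] tool [ 80.2 145.7 -25.2]
[470, 275] 0.085 [ 0.4889 -0.5366  0.085 ] tool [121.6 120.7 -33.1]
[565, 275] 0.085 [ 0.4727 -0.6097  0.085 ] tool [196.4 120.7 -33.2]
[515, 235] 0.085 [ 0.5139 -0.5737  0.085 ] tool [152.3 120.7  -0.7]
[515, 320] 0.085 [ 0.442  -0.5683  0.085 ] tool [162.6 120.7 -72.1]
[317.5, 217] 0.02 [ 0.548 -0.427  0.02 ] tool [  1.8 185.7   0.7]
0.96 [289, 172, 342, 262] [  0.5457  -0.4257 -12.3859] 0.035
t 39.4 tcp [ 0.5475 -0.4254  0.2056] jawyaw -102.6 tilt [ 0. -1.  0.] -> shift [  0.7 197.6  -1.8] turn y -0.1738903040521791 grip 0.0851 F [ 0.5 -0.3 -0.7]
```

servo_tool(steps=[1, 25, -1, 0, 0, 0, 80, 0, 40, 0, 0, 0, 0, 80, 0, 40, 0, 0, 0, 0, 80, 0, 40, 0, 0, 0, 0, 80, 0, 34, 0, 0, 0, 0, 80, 0, 13, 0, 0, 0, 0, 80, 0, 5, 0, 0, 0, 0, 80, 0, 0, 0, 0, 0, 0, 35, 0, 0, 0, 0, 0, 0, 35, 0, 0, 0, 0, 0, 0, 35])

```text
time: 40.4
ee_pos: [0.5477, -0.4273, 0.0117]
eef_rot: [-89.7, -0.1, -102.6]
ft_force: [0.3, 0.1, -0.5]
grip_width: 0.0481
```

servo_tool(steps=[0, 0, 0, 0, 0, 0, 35, 0, 0, 0, 0, 0, 0, 35, 0, -5, 0, 0, 0, 0, 35, 0, -20, 0, 0, 0, 0, 35, 0, -40, 0, 0, 0, 0, 35, 0, -45, 0, 0, 0, 0, 35, 0, -45, 0, 0, 0, 0, 35, 0, -25, 0, 0, 0, 0, 35, 0, 0, 0, 0, 0, 0, 35, 0, 0, 0, 0, 0, 0, 35])

```text
time: 41.4
ee_pos: [0.5463, -0.4262, 0.1887]
eef_rot: [-89.9, 0.0, -102.6]
ft_force: [-0.4, 1.2, -2.0]
grip_width: 0.0476
```

```bash
python3 - <<'E'
from h import *
p=r.camera("wrist"); cv2.imwrite("pics/z_w.png",p["frame"])
to(*dr(-.045,.093),.18,-3.8+90)
E
```

```text
t 41.5 tcp [ 0.5459 -0.4259  0.1871] jawyaw -102.6 tilt [-0.001 -1.    -0.002] -> shift [-747.4    8.3 -191.4] turn y -8.800688857123191 grip 0.0478 F [ 0.2  0.3 -1.4]
```

View pics/z_w.png

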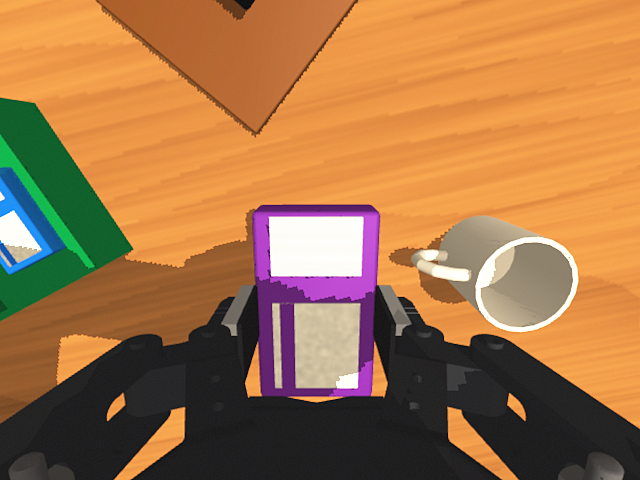

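servo_tool(steps=[0, 0, 0, 0, -4.4, 0, 35, 0, 0, 0, 0, -4.4, 0, 35, -25, 0, -3, 0, 0, 0, 35, -46, 0, -4.5, 0, 0, 0, 35, -46, 0, -4.5, 0, 0, 0, 35, -46, 0, -4.5, 0, 0, 0, 35, -46, 0, -4.5, 0, 0, 0, 35, -46, 0, -4.5, 0, 0, 0, 35, -46, 0, -4.5, 0, 0, 0, 35, -46, 0, -4.5, 0, 0, 0, 35])

```text
time: 42.45
ee_pos: [0.5335, -0.0761, 0.1864]
eef_rot: [-90.2, -0.0, -93.8]
ft_force: [1.2, -0.1, -1.5]
grip_width: 0.0479
```

servo_tool(steps=[-46, 0, -4.5, 0, 0, 0, 35, -46, 0, -4.5, 0, 0, 0, 35, -46, 0, -4.5, 0, 0, 0, 35, -46, 0, -4.5, 0, 0, 0, 35, -46, 0, -4.5, 0, 0, 0, 35, -46, 0, -4.5, 0, 0, 0, 35, -46, 0, -4.5, 0, 0, 0, 35, -46, 0, -4.5, 0, 0, 0, 35, -40, 0, -4, 0, 0, 0, 35, -12, 0, 0, 0, 0, 0, 35])

```text
time: 43.45
ee_pos: [0.521, 0.3467, 0.1851]
eef_rot: [-90.2, -0.2, -93.6]
ft_force: [0.2, -0.4, -0.9]
grip_width: 0.0481
```

```bash
python3 - <<'E'
from h import *
to(*dr(-.045,.093),.064,-3.8+90)
p=r.camera("wrist"); cv2.imwrite("pics/A_w.png",p["frame"])
E
```

```text
t 43.5 tcp [0.521  0.3467 0.1851] jawyaw -93.6 tilt [ 0.003 -1.    -0.003] -> shift [  1.1 121.1   1.6] turn y 0.17287231374075418 grip 0.0481 F [ 0.2 -0.4 -0.9]
```

View pics/A_w.png

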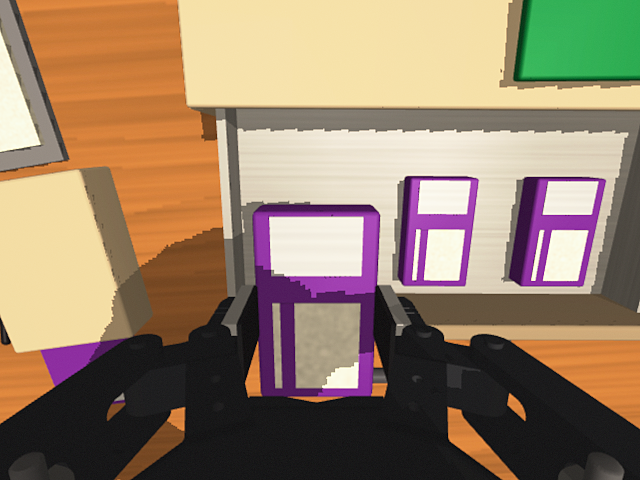

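servo_tool(steps=[3, 20, 0, 0, 0, 0, 35, 0, 35, 0, 0, 0, 0, 35, 0, 30, 0, 0, 0, 0, 35, 0, 20, 0, 0, 0, 0, 35, 0, 10, 0, 0, 0, 0, 35, 0, 6, 0, 0, 0, 0, 35, 0, 2, 0, 0, 0, 0, 35, 0, 0, 0, 0, 0, 0, 35, 0, 0, 0, 0, 0, 0, 35, 0, 0, 0, 0, 0, 0, 35])

```text
time: 44.5
ee_pos: [0.5228, 0.3412, 0.0662]
eef_rot: [-89.9, 0.1, -93.8]
ft_force: [-0.2, 0.2, -0.7]
grip_width: 0.0476
```

servo_tool(steps=[0, 0, 0, 0, 0, 0, 64, 0, 0, 0, 0, 0, 0, 64, 0, 0, 0, 0, 0, 0, 64, 0, 0, 0, 0, 0, 0, 64, 0, -15, 0, 0, 0, 0, 64, 0, -35, 0, 0, 0, 0, 64, 0, -40, 0, 0, 0, 0, 64, 0, -40, 0, 0, 0, 0, 64, 0, -10, 0, 0, 0, 0, 85, 0, 0, 0, 0, 0, 0, 85])

```text
time: 45.5
ee_pos: [0.5233, 0.3414, 0.2092]
eef_rot: [-89.8, 0.2, -93.8]
ft_force: [-0.8, -0.8, -0.2]
grip_width: 0.0848
```

```bash
python3 - <<'E'
from h import *
p=r.camera("wrist"); cv2.imwrite("pics/B_w.png",p["frame"])
p=r.camera("scene"); cv2.imwrite("pics/B_s.png",p["frame"])
to(.688,.1505,.224,-3.8)
E
```

```text
t 45.6 tcp [0.5221 0.3408 0.2046] jawyaw -93.8 tilt [ 0.    -1.    -0.001] -> shift [178.8 -19.5 178.1] turn y 89.99754089597201 grip 0.0849 F [ 0.2  0.4 -0.7]
```

View pics/B_w.png

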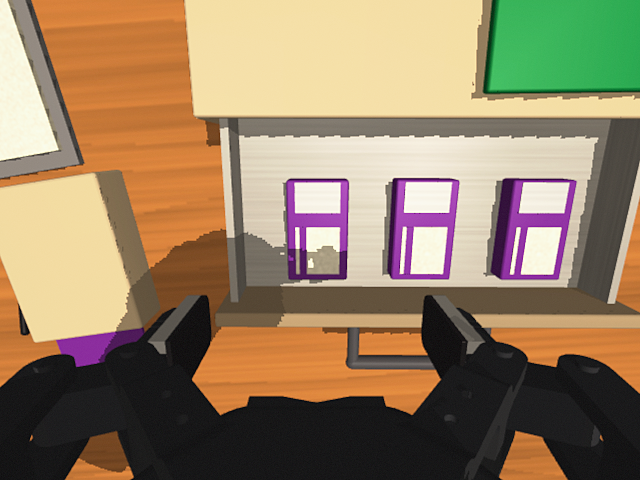

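View pics/B_s.png

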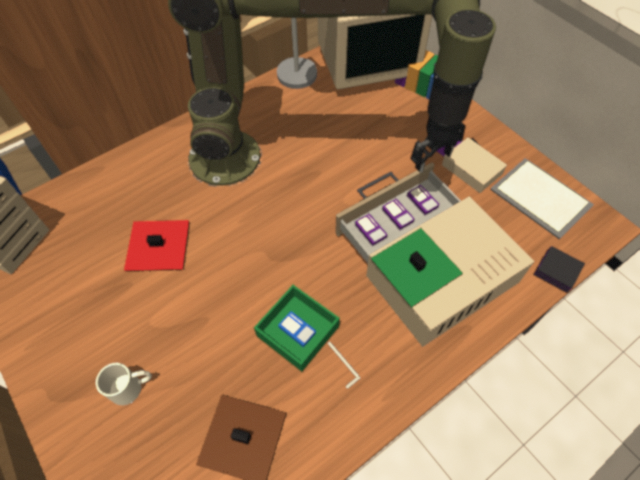

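servo_tool(steps=[0, -20, 0, 0, 0, 0, 85, 20, 0, 20, 0, 0, 0, 85, 32, 0, 32, 0, 0, 0, 85, 32, 0, 32, 0, 0, 0, 85, 32, 0, 32, 0, 0, 0, 85, 32, 0, 32, 0, 0, 0, 85, 20, 0, 20, 0, 0, 0, 85, 11, 0, 10, 0, 0, 0, 85, 0, 0, 0, 0, 0, 0, 85, 0, 0, 0, 0, 0, 0, 85])

```text
time: 46.6
ee_pos: [0.6877, 0.1508, 0.224]
eef_rot: [-90.1, -0.0, -93.8]
ft_force: [-0.6, 1.3, 0.5]
grip_width: 0.0853
```

```bash
python3 - <<'E'
from h import *
p=r.camera("wrist"); cv2.imwrite("pics/C_w.png",p["frame"]); im=p["frame"]
g=cv2.inRange(cv2.cvtColor(im,cv2.COLOR_BGR2HSV),(45,80,40),(85,255,255)); g[300:]=0
for k in r.cut_out("lid",p)[:2]: 
    print(k["score"],k["extent"],fit([(p,k["mask"])],(.688,.15,-3.8),[(.16,.16,.121,.129)]))
to(.688,.1505,.1365,-93.8)
E
```

```text
0.72 [567.4, 75.8, 622.0, 203.1] (array([ 0.688,  0.15 , -3.8  ]), np.float64(1.0))
0.61 [190.8, 122.7, 436.8, 346.9] (array([ 0.68694791,  0.15143111, -3.12384541]), np.float64(0.01997357109452047))
t 46.7 tcp [0.6876 0.1515 0.225 ] jawyaw -93.7 tilt [ 0.    -1.    -0.001] -> shift [ 1.  88.5  0.5] turn y 0.07509433141947852 grip 0.0850 F [-0.4  1.1 -0.2]
```

View pics/C_w.png

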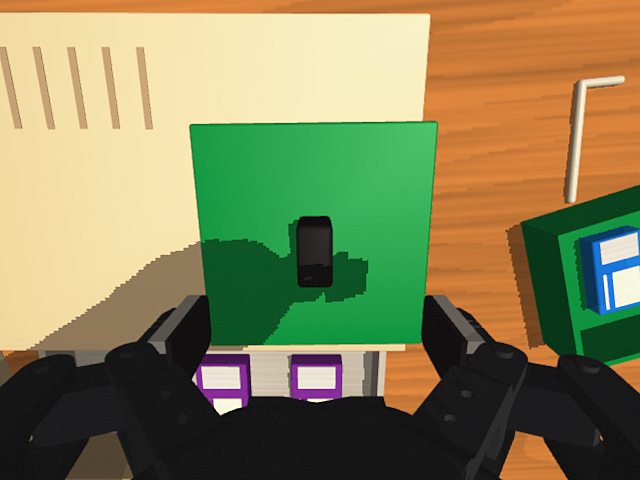

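servo_tool(steps=[0, 20, 0, 0, 0, 0, 85, 0, 30, 0, 0, 0, 0, 85, 0, 22, 0, 0, 0, 0, 85, 0, 12, 0, 0, 0, 0, 85, 0, 4, 0, 0, 0, 0, 85, 0, 0, 0, 0, 0, 0, 30, 0, 0, 0, 0, 0, 0, 10, 0, 0, 0, 0, 0, 0, 10, 0, 0, 0, 0, 0, 0, 10, 0, 0, 0, 0, 0, 0, 10])

```text
time: 47.7
ee_pos: [0.6886, 0.1506, 0.1384]
eef_rot: [-89.9, 0.0, -93.8]
ft_force: [0.1, 0.1, -1.9]
grip_width: 0.021
```

servo_tool(steps=[0, 0, 0, 0, 0, 0, 10, 0, 0, 0, 0, 0, 0, 10, 0, 0, 0, 0, 0, 0, 10, 0, -5, 0, 0, 0, 0, 10, 0, -10, 0, 0, 0, 0, 10, 0, -25, 0, 0, 0, 0, 10, 0, -35, 0, 0, 0, 0, 10, 0, -15, 0, 0, 0, 0, 10, 0, 0, 0, 0, 0, 0, 10, 0, 0, 0, 0, 0, 0, 10])

```text
time: 48.7
ee_pos: [0.6879, 0.1506, 0.226]
eef_rot: [-90.1, 0.0, -93.8]
ft_force: [-0.0, 0.7, -3.6]
grip_width: 0.021
```

```bash
python3 - <<'E'
from h import *
p=r.camera("wrist"); cv2.imwrite("pics/D_w.png",p["frame"])
q=r.camera("scene"); cv2.imwrite("pics/D_s.png",q["frame"])
q=r.camera("side"); cv2.imwrite("pics/D_d.png",q["frame"])
to(.607,-.1555,.23,-76.7)
E
```

```text
t 48.9 tcp [0.6876 0.1503 0.2248] jawyaw -93.8 tilt [ 0.001 -1.    -0.004] -> shift [310.5  -4.6 -60.2] turn y -17.097989557377048 grip 0.0201 F [ 0.3 -0.1 -2.8]
```

View pics/D_w.png

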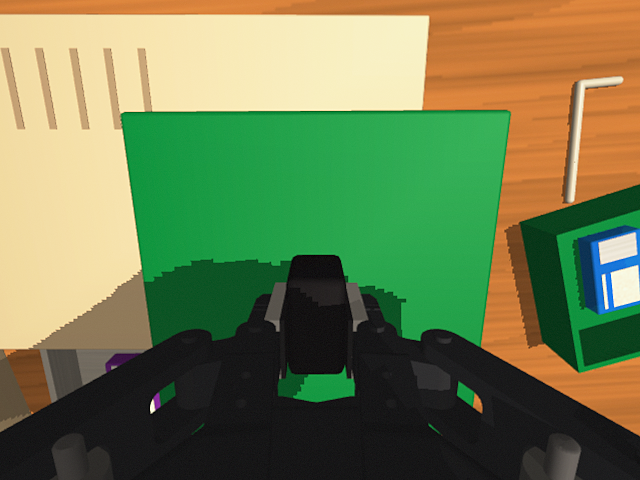

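View pics/D_d.png

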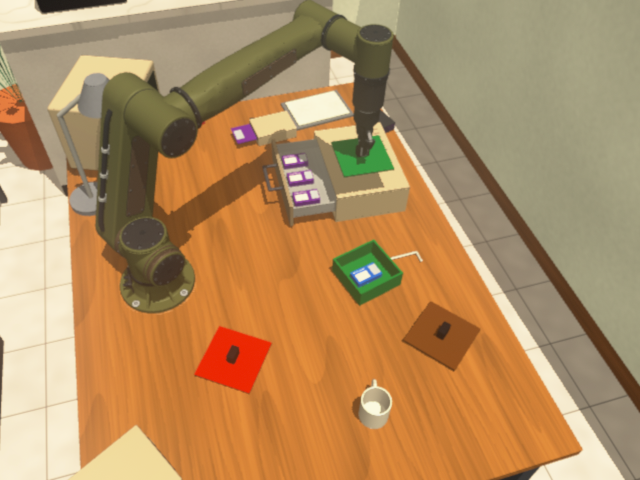

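```bash
python3 - <<'E'
from h import *
V=[]
for n,box in(("scene",(245,275,350,375)),("side",(325,235,410,305))):
    p=r.camera(n); h=cv2.cvtColor(p["frame"],cv2.COLOR_BGR2HSV)
    g=cv2.inRange(h,(45,80,20),(90,255,255)); m=np.zeros_like(g); x0,y0,x1,y1=box; m[y0:y1,x0:x1]=g[y0:y1,x0:x1]
    pts=cv2.findNonZero(m); hull=cv2.convexHull(pts); f=np.zeros_like(g); cv2.fillConvexPoly(f,hull,1)
    V.append((p,f.astype(float)))
    print(n,fit([(p,f.astype(float))],(.607,-.155,13),[(.15,.15,0,.06)]))
print(fit(V,(.607,-.155,13),[(.15,.15,0,.06)]))
E
```

```text
scene (array([ 0.60602175, -0.15517111, 14.12467189]), np.float64(0.047095409761718554))
side (array([ 0.61368053, -0.15379199, 16.8666315 ]), np.float64(0.10849286100639033))
(array([ 0.60868204, -0.15410216, 13.84922164]), np.float64(0.08286004837029431))
```

```bash
python3 - <<'E'
from h import *
p=r.camera("wrist"); o,R=st()
T=np.eye(4);T[:3,:3]=R;T[:3,3]=o["ee_pos"]; X=np.linalg.inv(T)@p["extrinsics"]
def at(pos,eul):
    T=np.eye(4);T[:3,:3]=Ro.from_euler("xyz",eul,degrees=True).as_matrix();T[:3,3]=pos; return dict(mtx=p["mtx"],extrinsics=T@X)
q=at([.6087,-.1561,.2146],[-89.7,-.1,-76.7])
C=back(q,[[219.5,138.5],[405.5,132.5],[399.5,304],[236,307.5]],.06); print(C.round(4).tolist(),C.mean(0).round(4))
# same from l_w pic (lower height)
q=at([.607,-.1555,.1305],[-90.1,0,-76.7])
C=back(q,[[184,129.5],[445,122.5]],.06); print(C.round(4).tolist()); e=C[1]-C[0]; print(np.linalg.norm(e),np.degrees(np.arctan2(e[1],e[0]))+90)
n=np.array([-e[1],e[0]])/np.linalg.norm(e[:2]); print(C.mean(0)[:2]+n*-.075, C.mean(0)[:2]+n*.075)
E
```

```text
[[0.6606, -0.0649, 0.06], [0.6993, -0.209, 0.06], [0.5554, -0.2471, 0.06], [0.5182, -0.1034, 0.06]] [ 0.6084 -0.1561  0.06  ]
[[0.6614, -0.0656, 0.06], [0.6992, -0.2094, 0.06]]
0.1486763212162387 14.719606027839447
[ 0.60778596 -0.15651703] [ 0.75286309 -0.1184037 ]
```

servo_tool(steps=[20, 0, -4, 0, 0, 0, 10, 40, 0, -8, 0, 0, 0, 10, 40, 0, -8, 0, 0, 0, 10, 40, 0, -8, 0, 0, 0, 10, 40, 0, -8, 0, 0, 0, 10, 40, 0, -8, 0, 0, 0, 10, 40, 0, -8, 0, 0, 0, 10, 30, 0, -5, 0, 0, 0, 10, 20, 0, -2, 0, 0, 0, 10, 0, 0, 0, 0, -5, 0, 10])

```text
time: 50.0
ee_pos: [0.6079, -0.1577, 0.2273]
eef_rot: [-90.0, -0.0, -88.9]
ft_force: [0.6, 0.4, -1.7]
grip_width: 0.0208
```

servo_tool(steps=[0, 0, 0, 0, -7, 0, 10, 0, 0, 0, 0, -6, 0, 10, 0, 0, 0, 0, 0, 0, 10, 0, 20, 0, 0, 0, 0, 10, 0, 30, 0, 0, 0, 0, 10, 0, 30, 0, 0, 0, 0, 10, 0, 20, 0, 0, 0, 0, 10, 0, 0, 0, 0, 0, 0, 10, 0, 0, 0, 0, 0, 0, 10, 0, 0, 0, 0, 0, 0, 10])

```text
time: 51.0
ee_pos: [0.6097, -0.1552, 0.1295]
eef_rot: [-89.8, -0.1, -75.8]
ft_force: [0.0, -0.5, -1.2]
grip_width: 0.0208
```

```bash
python3 - <<'E'
from h import *
p=r.camera("wrist"); cv2.imwrite("pics/E_w.png",p["frame"])
q=r.camera("scene"); cv2.imwrite("pics/E_s.png",cv2.resize(q["frame"][240:400,190:390],None,fx=4,fy=3.5))
q=r.camera("side"); cv2.imwrite("pics/E_d.png",cv2.resize(q["frame"][180:330,290:490],None,fx=4,fy=4))
to(.608,-.1555,.08,-75.8)
E
```

```text
t 51.1 tcp [ 0.6094 -0.155   0.1288] jawyaw -75.8 tilt [ 0.001 -1.     0.002] -> shift [ 0.1 48.8 -1.6] turn y -0.0198101802071875 grip 0.0210 F [ 0.5 -0.1 -2.6]
```

View pics/E_w.png

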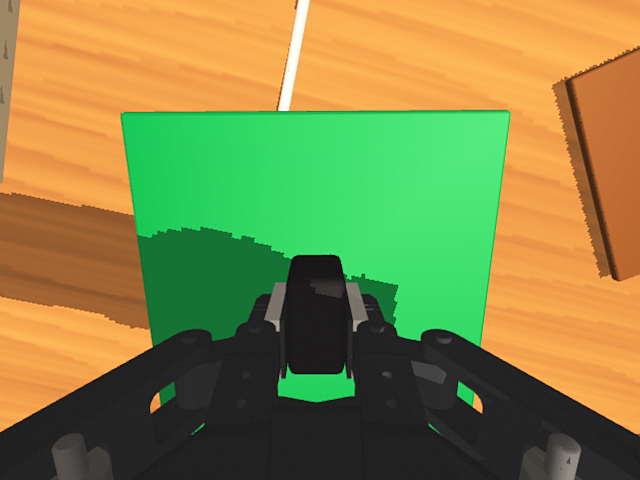

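View pics/E_s.png

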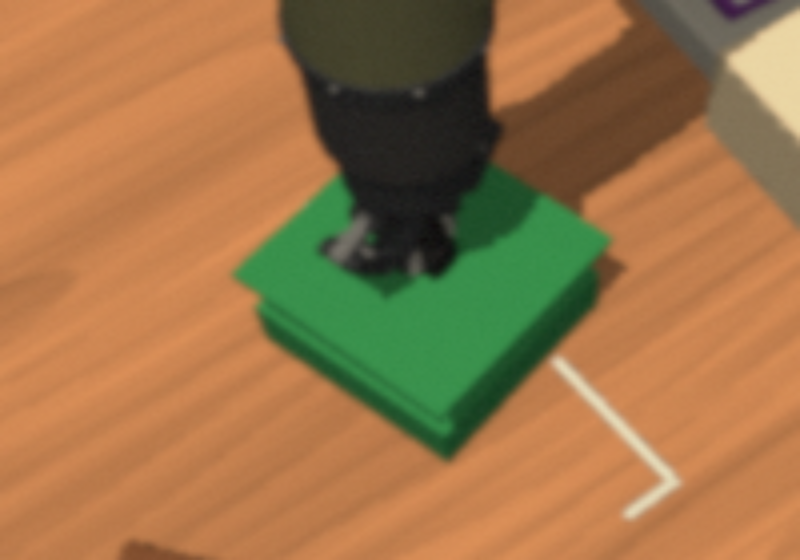

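View pics/E_d.png

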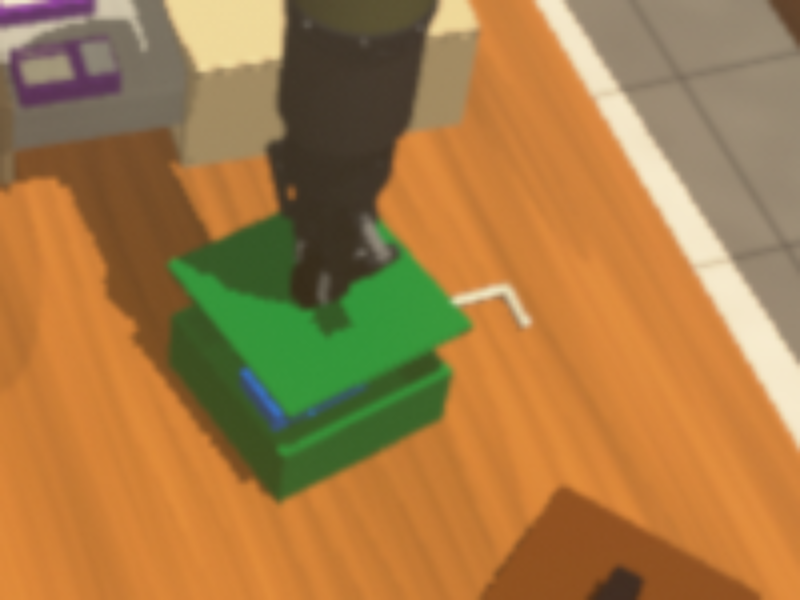

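servo_tool(steps=[0, 15, -1, 0, 0, 0, 10, 0, 15, 0, 0, 0, 0, 10, 0, 8, 0, 0, 0, 0, 10, 0, 3, 0, 0, 0, 0, 10, 0, 2, 0, 0, 0, 0, 10, 0, 2, 0, 0, 0, 0, 10, 0, 2, 0, 0, 0, 0, 10, 0, 2, 0, 0, 0, 0, 10, 0, 0, 0, 0, 0, 0, 10, 0, 0, 0, 0, 0, 0, 10])

```text
time: 52.15
ee_pos: [0.6079, -0.1552, 0.0784]
eef_rot: [-90.0, -0.0, -75.8]
ft_force: [-0.2, 0.3, -2.2]
grip_width: 0.0209
```

```bash
python3 - <<'E'
from h import *
to(.608,-.1555,.0774,-75.8)
E
```

```text
t 52.1 tcp [ 0.6079 -0.1552  0.0784] jawyaw -75.8 tilt [ 0. -1.  0.] -> shift [0.3 1.  0.1] turn y 0.0008566636174407449 grip 0.0209 F [-0.2  0.3 -2.2]
```

servo_tool(steps=[0, 1, 0, 0, 0, 0, 10, 0, 1, 0, 0, 0, 0, 10, 0, 0, 0, 0, 0, 0, 10, 0, 0, 0, 0, 0, 0, 10, 0, 0, 0, 0, 0, 0, 50, 0, 0, 0, 0, 0, 0, 60, 0, 0, 0, 0, 0, 0, 60, 0, 0, 0, 0, 0, 0, 60, 0, -10, 0, 0, 0, 0, 60, 0, -20, 0, 0, 0, 0, 60])

```text
time: 53.15
ee_pos: [0.6069, -0.1551, 0.1052]
eef_rot: [-90.2, 0.1, -75.8]
ft_force: [-0.0, 0.3, 0.5]
grip_width: 0.0601
```

servo_tool(steps=[0, -35, 0, 0, 0, 0, 60, 0, -35, 0, 0, 0, 0, 60, 0, -35, 0, 0, 0, 0, 60, 0, -10, 0, 0, 0, 0, 60, 0, 0, 0, 0, 0, 0, 60, 0, 0, 0, 0, 0, 0, 60, 0, 0, 0, 0, 0, 0, 60, 0, 0, 0, 0, 0, 0, 60, 0, 0, 0, 0, 0, 0, 60, 0, 0, 0, 0, 0, 0, 60])

```text
time: 54.15
ee_pos: [0.6077, -0.1553, 0.2208]
eef_rot: [-90.1, 0.0, -75.8]
ft_force: [0.3, -1.3, -0.8]
grip_width: 0.06
```

```bash
python3 - <<'E'
from h import *
p=r.camera("wrist"); cv2.imwrite("pics/F_w.png",p["frame"])
for k in r.cut_out("lid",p)[:3]: 
    print(k["score"],k["extent"],fit([(p,k["mask"])],(.608,-.155,14),[(.16,.16,.06,.068)]))
q=r.camera("scene"); cv2.imwrite("pics/F_s.png",cv2.resize(q["frame"][240:400,190:390],None,fx=4,fy=3.5))
q=r.camera("side"); cv2.imwrite("pics/F_d.png",cv2.resize(q["frame"][180:330,290:490],None,fx=4,fy=4))
to(.405,.260,.23,-3.8)
print(r.observe()["joints"].round(1))
E
```

```text
0.89 [496.7, 34.3, 637.9, 244.0] (array([ 0.608, -0.155, 14.   ]), np.float64(1.0))
0.75 [215.9, 129.5, 416.9, 315.6] (array([ 0.60613073, -0.15531749, 14.1872551 ]), np.float64(0.04272105281855065))
t 54.4 tcp [ 0.6078 -0.1552  0.2212] jawyaw -75.8 tilt [ 0. -1. -0.] -> shift [-452.3   -8.8  -94.8] turn y -72.00095198926033 grip 0.0598 F [ 0.  -0.1 -0.5]
[  3.9   6.4   8.1   0.  -91.7 100.3]
```

View pics/F_s.png

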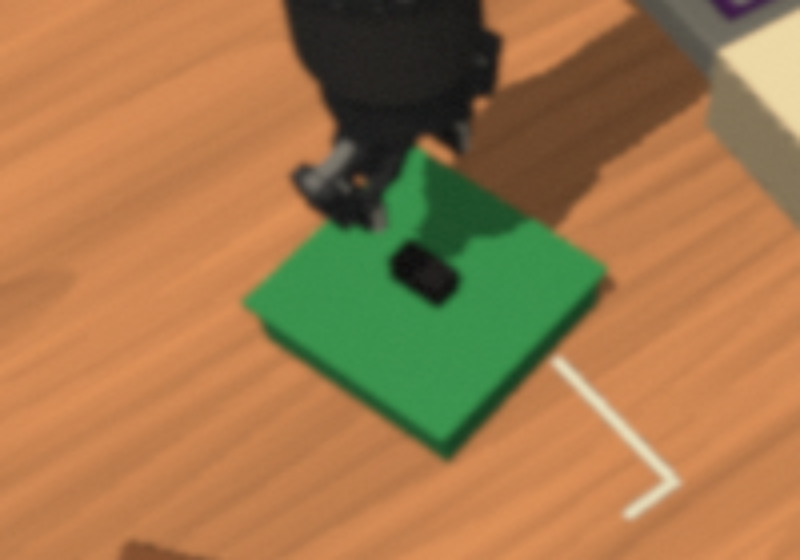

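View pics/F_d.png

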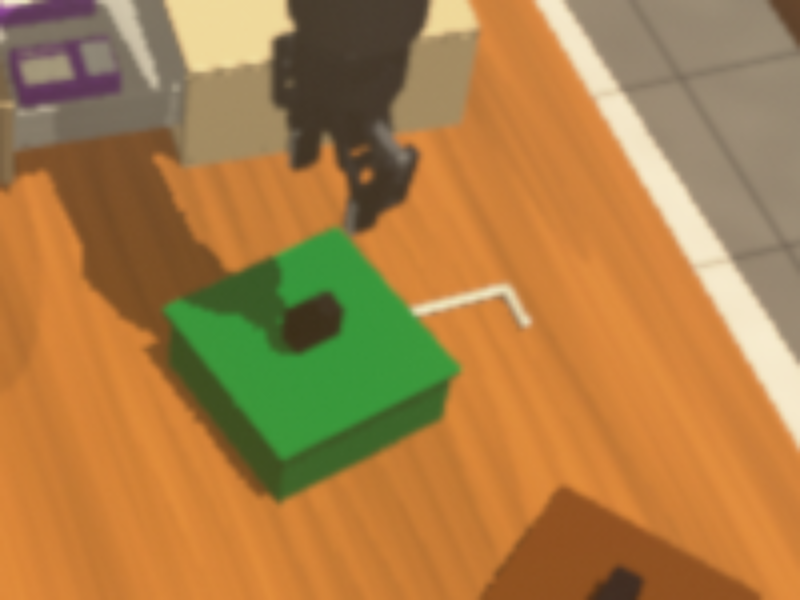

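View pics/F_w.png

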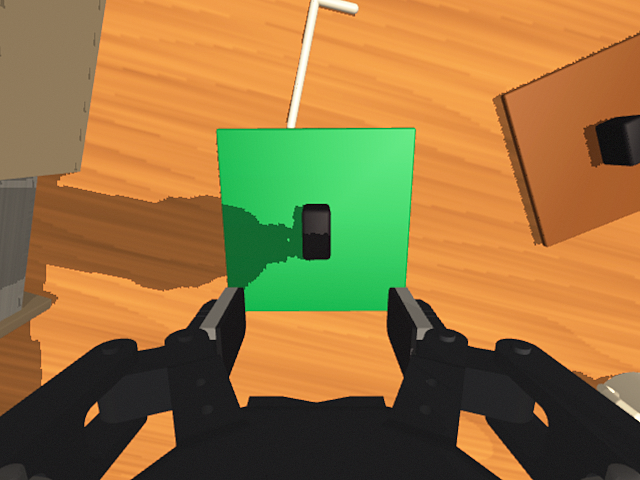

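servo_tool(steps=[0, 0, 0, 0, 5, 0, 60, 0, 0, 0, 0, 7, 0, 60, 0, 0, 0, 0, 6, 0, 30, -20, 0, -14, 0, 0, 0, 0, -38, 0, -25, 0, 0, 0, 0, -38, 0, -25, 0, 0, 0, 0, -38, 0, -25, 0, 0, 0, 0, -38, 0, -25, 0, 0, 0, 0, -38, 0, -25, 0, 0, 0, 0, -38, 0, -25, 0, 0, 0, 0])

```text
time: 55.35
ee_pos: [0.4595, 0.1043, 0.2216]
eef_rot: [-90.0, 0.0, -93.8]
ft_force: [-0.5, 0.6, -0.7]
grip_width: 0.0001
```

servo_tool(steps=[-38, 0, -25, 0, 0, 0, 0, -38, 0, -25, 0, 0, 0, 0, -38, 0, -25, 0, 0, 0, 0, -26, 0, -17, 0, 0, 0, 0, -12, 0, -8, 0, 0, 0, 0, 0, 0, 0, 0, 0, 0, 0, 0, 0, 0, 0, 0, 0, 0, 0, 0, 0, 0, 0, 0, 0, 0, 0, 0, 0, 0, 0, 0, 0, 0, 0, 0, 0, 0, 0])

```text
time: 56.35
ee_pos: [0.3713, 0.2608, 0.2213]
eef_rot: [-90.0, 0.0, -93.9]
ft_force: [-1.1, -0.4, -0.3]
grip_width: 0.0003
```

```bash
python3 - <<'E'
from h import *
p=r.camera("wrist"); cv2.imwrite("pics/G_w.png",p["frame"])
to(.37,.262,.066,-93.8)
for u in ([316,200],): pass
E
```

```text
t 56.4 tcp [0.3712 0.2609 0.2213] jawyaw -93.9 tilt [-0. -1. -0.] -> shift [ -1.  155.3  -1.3] turn y -0.06045172693688983 grip -0.0001 F [ 0.1 -1.1  0.2]
```

View pics/G_w.png

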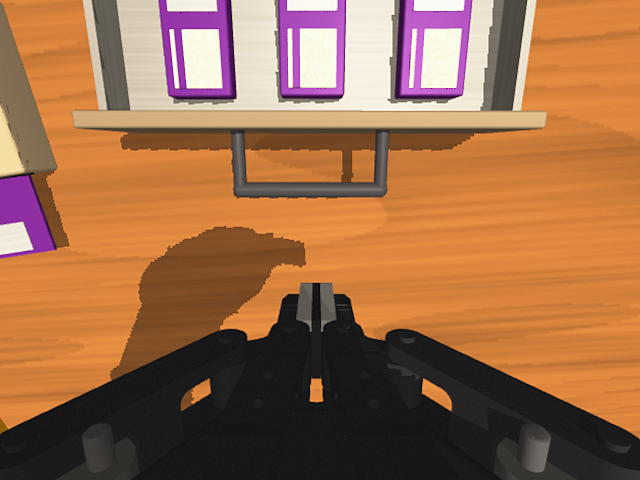

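servo_tool(steps=[0, 20, 0, 0, 0, 0, 0, 0, 35, 0, 0, 0, 0, 0, 0, 35, 0, 0, 0, 0, 0, 0, 35, 0, 0, 0, 0, 0, 0, 20, 0, 0, 0, 0, 0, 0, 9, 0, 0, 0, 0, 0, 0, 0, 0, 0, 0, 0, 0, 0, 0, 4, 0, 0, 0, 0, 0, 0, 6, 0, 0, 0, 0, 0, 0, 6, 0, 0, 0, 0])

```text
time: 57.4
ee_pos: [0.3878, 0.2609, 0.0685]
eef_rot: [-89.9, 0.1, -93.8]
ft_force: [-4.8, -0.0, 4.9]
grip_width: 0.0004
```

servo_tool(steps=[0, 0, 6, 0, 0, 0, 0, 0, 0, 8, 0, 0, 0, 0, 0, 0, 10, 0, 0, 0, 0, 0, 0, 10, 0, 0, 0, 0, 0, 0, 10, 0, 0, 0, 0, 0, 0, 10, 0, 0, 0, 0, 0, 0, 10, 0, 0, 0, 0, 0, 0, 10, 0, 0, 0, 0, 0, 0, 10, 0, 0, 0, 0, 0, 0, 10, 0, 0, 0, 0])

```text
time: 58.4
ee_pos: [0.4814, 0.2539, 0.0671]
eef_rot: [-90.0, -0.0, -93.8]
ft_force: [-3.2, 0.9, 2.3]
grip_width: 0.0004
```

servo_tool(steps=[0, 0, 10, 0, 0, 0, 0, 0, 0, 10, 0, 0, 0, 0, 0, 0, 8, 0, 0, 0, 0, 0, 0, 5, 0, 0, 0, 0, 0, 0, 2, 0, 0, 0, 0, 0, 0, 0, 0, 0, 0, 0, 0, 0, 0, 0, 0, 0, 0, 0, 0, 0, 0, 0, 0, 0, 0, 0, 0, 0, 0, 0, 0, 0, 0, 0, 0, 0, 0, 0])

```text
time: 59.4
ee_pos: [0.5155, 0.2519, 0.0673]
eef_rot: [-90.0, 0.0, -93.8]
ft_force: [-0.9, 0.2, 0.7]
grip_width: 0.0002
```

```bash
python3 - <<'E'
from h import *
p=r.camera("wrist"); cv2.imwrite("pics/H_w.png",p["frame"])
to(.527,.251,.066,-93.8)
E
```

```text
t 59.5 tcp [0.5155 0.2518 0.0673] jawyaw -93.8 tilt [-0. -1.  0.] -> shift [ 0.1  1.3 11.5] turn y 0.010275919085245278 grip 0.0001 F [-0.2 -0.5 -0.2]
```

View pics/H_w.png

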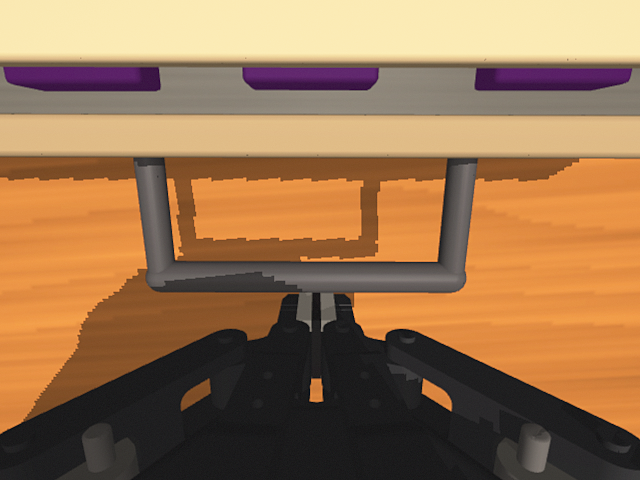

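Still about 12–17 mm open; keep pushing gently until the end stop.

servo_tool(steps=[0, 0, 3, 0, 0, 0, 0, 0, 0, 4, 0, 0, 0, 0, 0, 0, 4, 0, 0, 0, 0, 0, 0, 3, 0, 0, 0, 0, 0, 0, 0, 0, 0, 0, 0, 0, 0, 0, 0, 0, 0, 0, 0, 0, 0, 0, 0, 0, 0, 0, 0, 0, 0, 0, 0, 0, 0, 0, 0, 0, 0, 0, 0, 0, 0, 0, 0, 0, 0, 0])

```text
time: 60.45
ee_pos: [0.5275, 0.251, 0.0672]
eef_rot: [-90.3, -0.1, -93.8]
ft_force: [-14.7, 1.8, 8.2]
grip_width: 0.0001
```

servo_tool(steps=[0, 0, 2, 0, 0, 0, 0, 0, 0, 2, 0, 0, 0, 0, 0, 0, 0, 0, 0, 0, 0, 0, 0, 0, 0, 0, 0, 0, 0, 0, 0, 0, 0, 0, 0, 0, 0, 0, 0, 0, 0, 0, 0, 0, 0, 0, 0, 0, 0, 0, 0, 0, 0, 0, 0, 0, 0, 0, 0, 0, 0, 0, 0, 0, 0, 0, 0, 0, 0, 0])

```text
time: 61.45
ee_pos: [0.5278, 0.2509, 0.0672]
eef_rot: [-90.7, -0.2, -93.7]
ft_force: [-34.4, 1.1, 17.2]
grip_width: -0.0001
```

```bash
python3 - <<'E'
from h import *
p=r.camera("wrist"); cv2.imwrite("pics/I_w.png",p["frame"])
to(.527,.251,.066,-93.8)
E
```

```text
t 61.5 tcp [0.5277 0.2509 0.0671] jawyaw -93.7 tilt [ 0.003 -1.    -0.012] -> shift [-0.1  1.1 -0.7] turn y 0.0979466306743717 grip 0.0002 F [-35.1   2.2  17.7]
```

View pics/I_w.png

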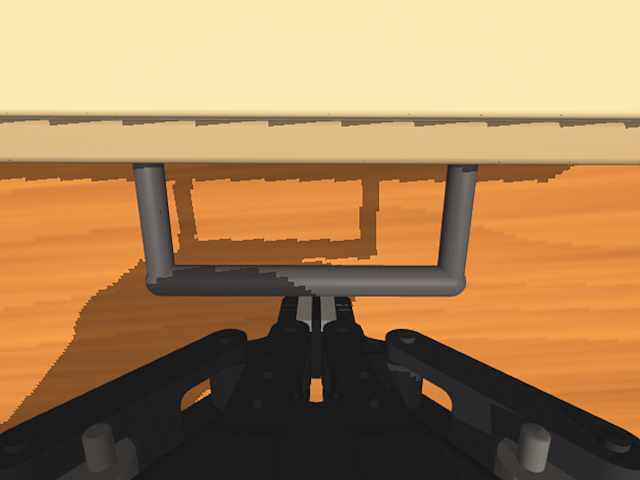

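Fully shut (end stop). Back off and rise.

servo_tool(steps=[0, 0, -4, 0, 0, 0, 0, 0, 0, -8, 0, 0, 0, 0, 0, 0, -15, 0, 0, 0, 0, 0, 0, -10, 0, 0, 0, 0, 0, -15, 0, 0, 0, 0, 0, 0, -35, 0, 0, 0, 0, 0, 0, -40, 0, 0, 0, 0, 0, 0, -40, 0, 0, 0, 0, 0, 0, -20, 0, 0, 0, 0, 0, 0, 0, 0, 0, 0, 0, 0])

```text
time: 62.5
ee_pos: [0.4986, 0.2535, 0.2231]
eef_rot: [-89.6, 0.3, -93.8]
ft_force: [0.0, 0.1, -1.0]
grip_width: -0.0003
```

servo_tool(steps=[0, 0, 0, 0, 0, 0, 0, 0, 0, 0, 0, 0, 0, 0, 0, 0, 0, 0, 0, 0, 0, 0, 0, 0, 0, 0, 0, 0, 0, 0, 0, 0, 0, 0, 0, 0, 0, 0, 0, 0, 0, 0, 0, 0, 0, 0, 0, 0, 0, 0, 0, 0, 0, 0, 0, 0, 0, 0, 0, 0, 0, 0, 0, 0, 0, 0, 0, 0, 0, 0])

```text
time: 63.5
ee_pos: [0.4966, 0.253, 0.2173]
eef_rot: [-90.0, 0.0, -93.8]
ft_force: [-0.2, 0.0, 0.1]
grip_width: 0.0002
```

```bash
python3 - <<'E'
from h import *
for n in("scene","side"):
    p=r.camera(n); cv2.imwrite(f"pics/J_{n}.png",p["frame"])
to(.5,.25,.2)
E
```

```text
t 63.6 tcp [0.4966 0.253  0.2173] jawyaw -93.8 tilt [-0. -1. -0.] -> shift [ 2.8 17.3  3.6] turn y None grip 0.0000 F [ 0.  -0.8  0. ]
```

View pics/J_scene.png

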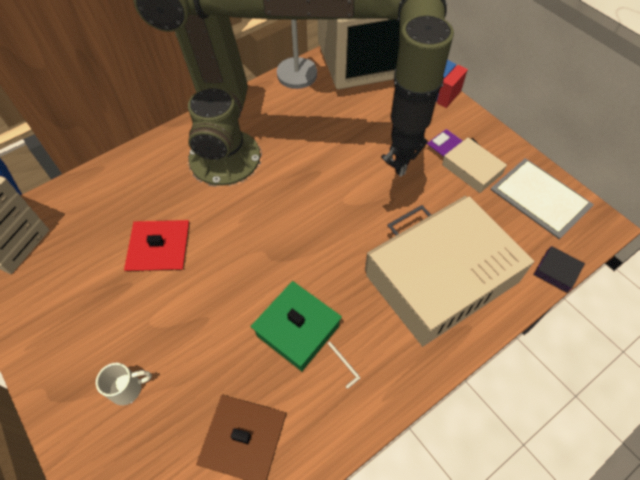

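View pics/J_side.png

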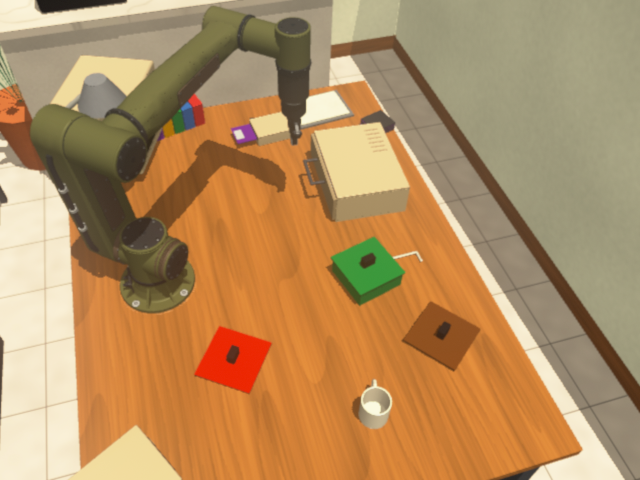

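Everything is in place: lid seated, drawer shut, bystanders unmoved, arm free.

```bash
python3 -c "
from bench import r
print(r.close_job())"
```

```text
the job is handed in; nothing more can be done
None
```

I finished every step and handed the job in at about 64 s. `r.close_job()` gives no verdict, so the result rests on my own checks.

**What I did**
- I set the green lid flat on the chassis and pulled the drawer open to its end stop, where the pull force rose to about 51 N.
- I put the blue cartridge in the green case and all three purple cartridges side by side on the drawer floor.
- I put the lid back on the case and pushed the drawer shut by its handle until it hit the stop, at about 35 N.

**What the last checks showed**
- **Lid:** it looked level and seated in the scene and side pictures. My fit put its centre at (0.606, -0.155), about 2 mm from the measured case centre (0.608, -0.156).
- **Drawer:** the panel sat against the chassis front in the wrist picture. The handle had travelled about 140 mm between the two stops.
- **Contents:** the last picture with the drawer open showed all three purple cartridges inside. The blue one was in the case just before the lid went on.
- **Bystanders:** the hex key, drive and mug are where they were at the start in the scene and side pictures.
- **Robot:** the arm was clear, with near-zero measured force.

**Misses and disagreements**
- The detector missed the third purple cartridge once; a second try found it.
- An early estimate of the chassis position was about 7 mm off from later ones. The handle stops settled which was right.
- Fitting the case from the side camera alone came out about 6 mm off in x, so I used the wrist camera's value.

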